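# Register a cell tray against the flip stop of a bench seeder

## Task

Get the cell tray ready for the seeding bridge: first flip the stop on the fence fully down into the tray's path, then slide the tray along the deck until it sits flush along the fence and snug against the nose of the stop's screw. Push gently, so that the clamped stop is not shoved along the fence; keep the tray on the deck and leave the other things on the bench where they are.

Things in the scene. Friction and masses are not known exactly. Their poses are not given: they have to be found in the camera images.
- line: The fixed tray line: a flat grey deck 740 x 250 mm, top 12 mm above the table, a fence along its far side, a 10 mm high guide rail along its near edge, a seeding bridge parked at its +y end, 130 mm or more past the stop's pin. Its place and turn differ each time. Origin on the table 85 mm in front of the fence's face, half-way along; y runs along the fence towards the bridge, x square to the fence, z up.
- fence (a point): Point on the front face (towards the deck) of the straight aluminium fence, half-way along it, at deck height. The fence is 30 mm deep and rises 50 mm above the deck. z up; y along the fence in the direction the tray travels (towards the bridge); x points square into the fence.
- stop_hinge (a point): Centre of the flip stop's hinge pin, which runs along the fence (y): 74 mm above the deck, 15 mm behind the fence's front face; axes as the fence's. The stop's block under it (75 mm long, 30 mm deep) is clamped on the fence top; a clamp knob (26 mm across, top 10 mm above the pin) stands 40 mm further along +y. Pushed along y with more than about 12 N the block slips along the fence.
- flag (a joint): Swing of the flag about the pin, rad. 0 = fully down on a hard rest, arm level, pointing from the pin over the deck (fence's -x). It grows as the flag swings up and back over the fence: 1.57 = arm upright, 1.9 = end. Starts at 1.5 to 1.85. The hinge is stiff (0.10 N m) and stays where it is left; it does not fall down alone.
- stop: The flip stop. Its flag is an aluminium plate 12 mm thick (along y), an L in outline: an arm 16 mm deep that ends 68 mm from the pin, and at its outer end a foot 38 mm wide (30 to 68 mm from the pin) which, flag down, hangs to 8 mm above the deck; flag up, the foot points forward from the top of the upright arm. Origin under the block on the fence top, 24 mm below the pin.
- stop_face (a point): Centre of the -y face of the flag's foot; swings with the flag. Flag down, it is 34 mm in front of the fence's face, 43 mm above the deck. y along the fence; x and z as the fence's when down. An adjusting screw passes through here along y: its round black nose, 14 mm across, is what the tray meets. It stands out 5 to 27 mm to -y; the setting is not reported and stays firm.
- tray_mid (a point): Centre, half-way up, of the empty black 15-cell tray: 140 mm (its x) x 240 mm (its y) x 50 mm high, open on top, about 0.3 kg. It starts on the deck 18 to 34 mm off the fence on average, 45 mm or more short of the screw's nose, turned up to 0.12 rad. Its +x long side comes to the fence, its +y end to the stop.
- tray: The same tray, origin under the centre of its floor. Its outermost outline is an upright rim band round the top: the upper 14 mm of its height, 7 mm thick. The walls below it are 3 mm thick and set in by 4 mm; 2 by 4 dividers make 15 cells.
- sprayer: Bystander: hand spray bottle, 80 mm across, 205 mm tall, origin under its foot.
- seed_jar: Bystander: glass seed jar with a metal lid, 66 mm across, 85 mm tall, origin under its foot.
- tub: Bystander: clear open plastic tub 110 x 150 x 85 mm, origin under its floor.
- clay_pot: Bystander: empty clay pot, 90 mm across the rim, 80 mm tall, origin under its foot.
- small_pot: Bystander: small empty black plastic pot, 58 mm across the rim, 55 mm tall, standing on the deck beyond the stop, origin under its foot.
- dibber: Bystander: wooden hand dibber with a T handle lying flat, 150 mm long, origin under the T handle.
- tag_box: Bystander: open cardboard box 75 x 120 x 50 mm of plant tags, origin under its floor.

How it is judged:
On the way, in this order (a step that is already met when the one before it is completed fails the run):
1. the stop's flag is swung fully down (within 0.05 rad of its end stop) while the tray is still about 30 mm or more short of it (value of joint flag below 0.05 rad and y of nose_c0 in the frame of tray_mid above 0.15 m), for 0.2 s.
2. the tray stands on the deck flush along the fence and snug against the nose of the stop's screw, the flag down (value of joint flag below 0.05 rad and x of tray_mid in the frame of fence above -0.0725 m and angle between the x axis of tray_mid and the x axis of fence, either way round below 0.02 rad and y of nose_c0 in the frame of tray_mid between 0.119 and 0.124 m and z of tray_mid in the frame of fence below 0.028 m and angle between tray_mid's own z axis and vertical below 0.03 rad), for 0.3 s.
At the end, for the whole second after the job is handed in: The flag is down (joint under 0.05 rad); the tray stands flat on the deck at rest, its rim within 2.5 mm of the fence and parallel to it within 0.02 rad, and its leading rim within 1.5 mm of the nose of the stop's screw; the robot has let go (all of step 2 and linear speed of tray below 0.01 m/s); the robot touches nothing.
It fails at once if the clamped stop is shifted more than 1.5 mm along the fence (distance of stop_hinge from where it was at the start of the episode above 0.0015 m).
It fails at once if the tray is lifted more than 12 mm off the deck or tipped more than 0.25 rad (z of tray_mid in the frame of fence above 0.037 m or angle between tray_mid's own z axis and vertical above 0.25 rad).
It fails at once if one of the other things is moved more than 15 mm (distance of any of sprayer, seed_jar, tub, clay_pot, small_pot, dibber, tag_box from where it was at the start of the episode above 0.015 m).
It also fails if it takes over 72 s, if anything falls off the work surface, if the arm or the gripper's body presses on something with over 40 N, if the wrist force passes 120 N, or if a joint passes its speed limit or range.

## Robot

A 6-joint arm with a two-finger parallel gripper is mounted at the origin on the work surface. World frame = base frame: x ahead of the robot, y to its left, z up, the work surface at z = 0. Lengths are in m, angles in rad, forces in N, time in s.
With the tool pointing down it reaches from about 0.225 to 0.875 m from the base axis. Payload 3.4 kg.
Tool frame: the origin (TCP) lies at the very end of the fingers, on their centre line; the grasp point (between the pads) lies behind it (manip.tcp_to_grasp is the z of the grasp point in the tool frame, in m); z points along the fingers, y is the direction in which the jaws open and shut (so a half turn about z gives the same grasp; the last joint's range is limited). The gripper opens to 85 mm and grips with 20 to 120 N. Pads are 22 mm wide; open, the fingers measure 114 mm over their backs; the gripper's body (76 mm by 85 mm) begins 54 mm behind the grasp point. The pads swing forward as they close: fully open they stand 13 mm farther back than shut.
Start: joints at [-1.228, 0.276, 1.505, -0, 1.361, -0.121], TCP at [0.257, -0.514, 0.231] pointing down, gripper open.
Joint ranges: [-2.89, 2.89], [-0.75, 2.08], [0.22, 2.7], [-1.18, 4.32], [0.11, 2.71], [-2.7, 2.7]. Speed limits (rad/s): [2.57, 2.57, 3.14, 3.14, 3.14, 3.14].

## Interface

Orientations are given as a unit quaternion [w, x, y, z].
In Python, from rig import manip, eyes gives the robot as it stands.
- The arm moves only by the tool servo_tool, never from a script. Its argument "increments" is a list of rows, each an object with "slide": the shift along the tool's x, y, z in m, a list of three; "spin": the turn about the tool's z in degrees. A call has 1 to 8 rows; each row shifts and turns the commanded pose from where the row before left it, along the tool's axes as they then stand; what a row does not reach is not made up. A row lasts 1/10 s, in which the tool goes at most 50 mm and 8.59 degrees, less where a joint would pass 70% of its speed; a pose out of reach is approached as far as the arm can. A call is refused whole if a number of a shift passes 0.05 or a number of a turn 8.59, either way. A call with a gripper value outside its range is refused whole. "hand" is the opening, from 0 (shut) to 1 (fully open), set as the call begins (left out, the last holds). The fingers move at their own pace and stop on an object; "newtons" is the grip in N (left out, the last holds). Time passes only in rows, so rows that do not move let the fingers close. It gives the time, the measured TCP pose, the force and the opening at its end, in the units of the state.
- manip.get_state(): the state, without advancing time (a new reading comes with each control period).
- eyes.get_image(name): name is "side" or "top" or "wrist"; returns the picture (400x640x3 uint8, blue, green, red); there is no depth.
- eyes.calibration(name): a dict with "fx", "fy", "cx", "cy" (pixels), "k1" (the pictures are not rectified: a ray, as slopes to the right and down, at radius r is drawn at 1 + k1 r^2 times it, then the intrinsics apply), "rvec" (rotation vector, rad) and "tvec" (3), from world to camera coordinates, as OpenCV has them; the wrist camera has in their place "hand_eye" (4x4, takes a point from camera to tool coordinates, whose origin is the TCP and whose axes are the flange's). Camera axes: x right, y down, z forward; pixel columns grow to the right and rows downward; lengths in m; the calibration is good to about 2 mm. A picture is of the moment at which its call begins: read the wrist's pose just before it. calibration takes no time and is no camera call.
- manip.sign_off(): hands the job in, once; it reports no verdict.
The state is a dict: "clock": time; "qpos": joint angles; "qd": joint speeds; "effort": joint torques, N m; "position": TCP position; "ee_rot": TCP orientation; "contact_force": force on the tool from outside, world axes, zero at the start; "moment": the same for the moment, N m; "width": finger opening in m.
Only numpy, scipy, OpenCV 4.12 (cv2) and the standard library are available. Lean on these libraries where they do the work, as an engineer would, in place of code of your own. Each camera call takes 0.05 s, during which the arm holds its last target.

## Working session

There is one attempt and no reset: what is moved stays moved. The work goes in short steps, Python scripts to look and compute and a tool call to move; the robot and the scene stay as the last step left them, time stands still between calls to the robot, and variables do not carry over. Pictures are saved under pics/ and viewed, and the job is handed in when it is done.

Besides the shell and the picture viewer there is one more tool, called after "Emit:" as name(argument=value, ...), one argument or row to a line, values as JSON. servo_tool: Moves the arm, as the interface text tells. Its arguments: {"type":"object","properties":{"increments":{"type":"array","items":{"type":"object","properties":{"slide":{"type":"array","items":{"type":"number"}},"spin":{"type":"number"}}}},"hand":{"type":"number"},"newtons":{"type":"number"}},"required":["increments"]}

```bash
ls; mkdir -p pics; python3 - <<'E'
from rig import manip, eyes
import cv2
s=manip.get_state()
print(s, manip.tcp_to_grasp)
for n in ("side","top","wrist"):
    cv2.imwrite(f"pics/{n}0.png",eyes.get_image(n)); print(n,eyes.calibration(n))
E
```

```text
pics
{'clock': 0.0, 'qpos': array([-1.22802442e+00,  2.76598482e-01,  1.50616025e+00,  1.96589899e-05,
        1.36069124e+00, -1.21008299e-01]), 'qd': array([ 0.00174078, -0.00092712, -0.00083564,  0.00032759, -0.00060676,
        0.00019974]), 'effort': array([-4.77238664e-04, -4.16777515e+01, -2.45800638e+01, -7.09961796e-05,
        1.12179236e-02,  1.00226924e-05]), 'position': array([ 0.25703102, -0.51375233,  0.23042692]), 'ee_rot': array([-9.24024200e-04,  9.73233809e-01,  2.29815340e-01, -9.32086250e-05]), 'contact_force': array([0.34853322, 0.34749491, 0.09832981]), 'moment': array([-0.02787018, -0.00612069,  0.00944053]), 'width': 0.08534822481721377} -0.0187
side {'fx': 487.9038148049133, 'fy': 487.9038148049133, 'cx': 315.49437413576186, 'cy': 197.0165961031868, 'k1': 0.012873869521166585, 'rvec': array([ 0.36824201, -2.68494113,  1.28446372]), 'tvec': array([0.510422  , 0.17288815, 1.07001944])}
top {'fx': 393.91480311245493, 'fy': 393.91480311245493, 'cx': 323.6697209450112, 'cy': 202.18963890485978, 'k1': 0.0030839079682616925, 'rvec': array([ 2.12306852, -2.17968302,  0.09803107]), 'tvec': array([0.01324478, 0.53525405, 0.98793566])}
wrist {'fx': 318.61157644866694, 'fy': 318.61157644866694, 'cx': 321.9644594220892, 'cy': 197.05234740202638, 'k1': -0.009081635193159712, 'hand_eye': array([[-2.53823801e-04, -9.51051359e-01, -3.09032761e-01,
         7.88338741e-02],
       [ 9.99999924e-01, -3.33219280e-04,  2.04136504e-04,
        -5.63696282e-04],
       [-2.97119974e-04, -3.09032685e-01,  9.51051371e-01,
        -1.43299492e-01],
       [ 0.00000000e+00,  0.00000000e+00,  0.00000000e+00,
         1.00000000e+00]])}
```

View pics/top0.png

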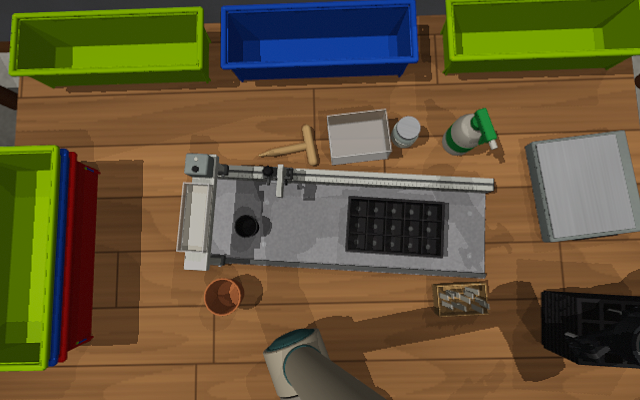

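View pics/side0.png

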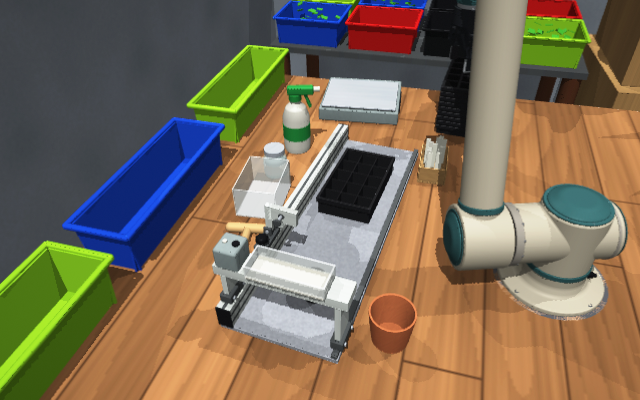

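View pics/wrist0.png

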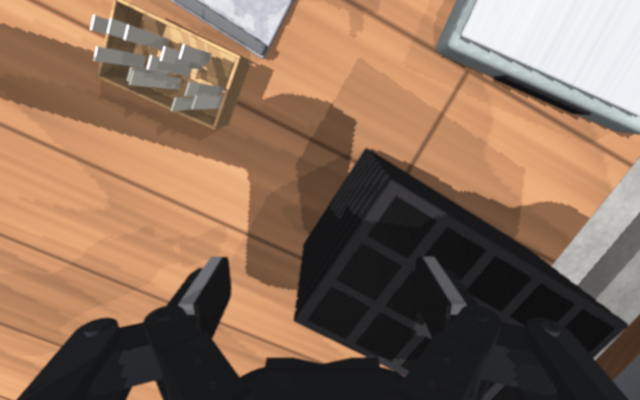

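The top view shows the fence running from about (215,170) to (493,185), with the stop near (280,178). The tray is at (348–446, 197–256). The bridge is at the left (+y), the small pot at (246,226), the tub at (358,135) and the dibber at (290,148). Next I'll zoom in.

```bash
cat > h.py <<'E'
import numpy as np, cv2
from scipy.spatial.transform import Rotation as R
from rig import manip, eyes
def ray(name,u,v,st=None):
    c=eyes.calibration(name)
    K=np.array([[c['fx'],0,c['cx']],[0,c['fy'],c['cy']],[0,0,1]]);d=np.array([c['k1'],0,0,0,0])
    p=cv2.undistortPoints(np.array([[[u,v]]],float),K,d)[0,0]; r=np.array([p[0],p[1],1.])
    if name=='wrist':
        w,x,y,z=st['ee_rot'];Rw=R.from_quat([x,y,z,w]).as_matrix();H=c['hand_eye']
        return Rw@H[:3,3]+st['position'], Rw@H[:3,:3]@r
    Rm=R.from_rotvec(c['rvec']).as_matrix()
    return -Rm.T@c['tvec'], Rm.T@r
def onz(name,u,v,z,st=None):
    o,d=ray(name,u,v,st); return o+d*(z-o[2])/d[2]
def two(a,b):
    A=[];B=[]
    for o,d in (a,b):
        d=d/np.linalg.norm(d);P=np.eye(3)-np.outer(d,d);A.append(P);B.append(P@o)
    x=np.linalg.lstsq(np.vstack(A),np.hstack(B),rcond=None)[0]
    return x,[np.linalg.norm(P@x-b) for P,b in zip(A,B)]
def proj(name,X,st=None):
    c=eyes.calibration(name);K=np.array([[c['fx'],0,c['cx']],[0,c['fy'],c['cy']],[0,0,1]]);d=np.array([c['k1'],0,0,0,0])
    X=np.atleast_2d(X).astype(float)
    if name=='wrist':
        w,x,y,z=st['ee_rot'];Rw=R.from_quat([x,y,z,w]).as_matrix();H=c['hand_eye']
        X=((X-st['position'])@Rw-H[:3,3])@H[:3,:3]; rv=np.zeros(3);tv=np.zeros(3)
    else: rv,tv=c['rvec'],c['tvec']
    return cv2.projectPoints(X,rv,tv,K,d)[0][:,0]
E
python3 - <<'E'
import cv2
a=cv2.imread('pics/top0.png')
cv2.imwrite('pics/tz1.png',cv2.resize(a[145:285,170:330],None,fx=4.9,fy=4.2,interpolation=cv2.INTER_CUBIC) if 0 else cv2.resize(a[145:265,180:340],None,fx=5,fy=5,interpolation=cv2.INTER_CUBIC))
cv2.imwrite('pics/tz2.png',cv2.resize(a[160:280,335:495],None,fx=5,fy=5,interpolation=cv2.INTER_CUBIC))
a=cv2.imread('pics/side0.png')
cv2.imwrite('pics/sz1.png',cv2.resize(a[180:290,210:350],None,fx=5,fy=5,interpolation=cv2.INTER_CUBIC))
cv2.imwrite('pics/sz2.png',cv2.resize(a[115:225,290:430],None,fx=5,fy=5,interpolation=cv2.INTER_CUBIC))
E
```

```text
(no output)
```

View pics/tz1.png

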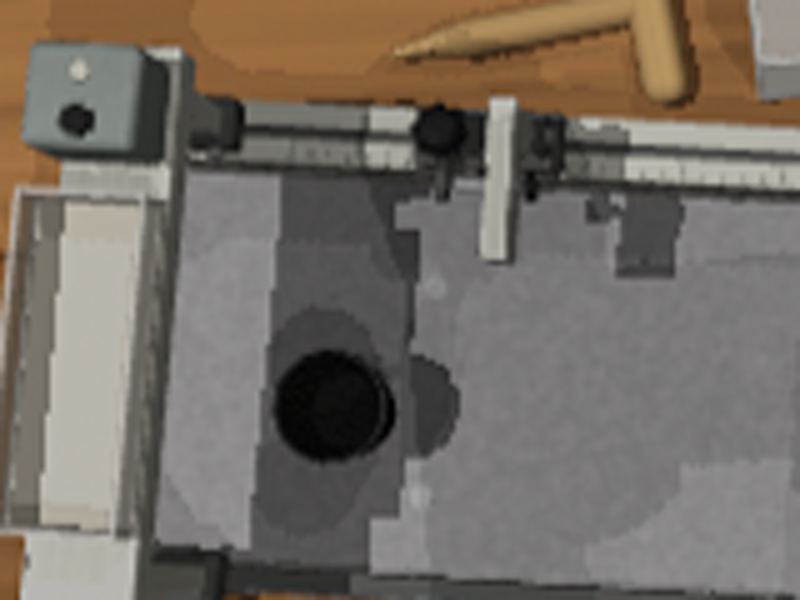

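View pics/tz2.png

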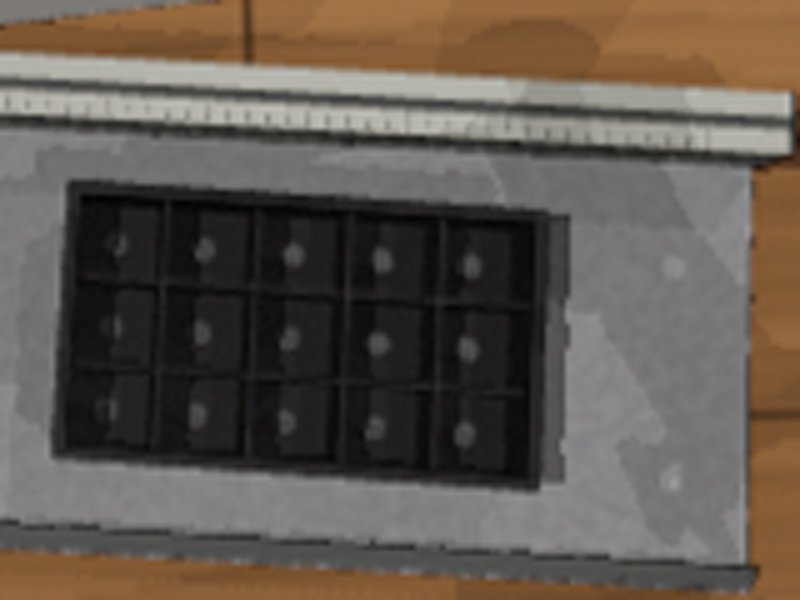

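View pics/sz1.png

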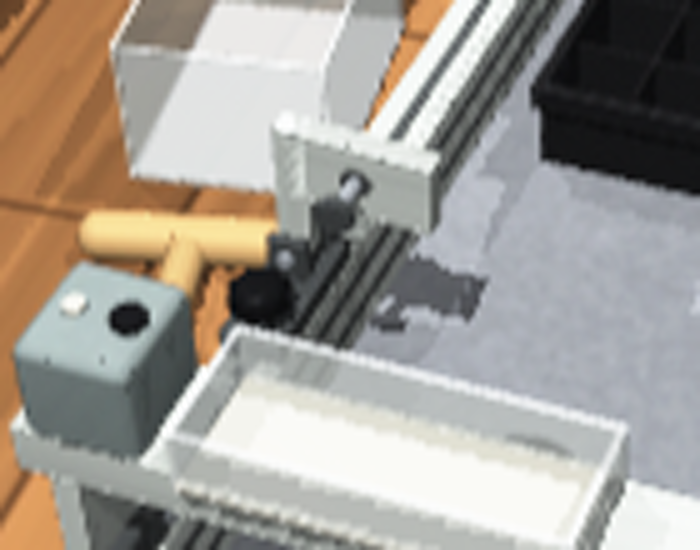

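View pics/sz2.png

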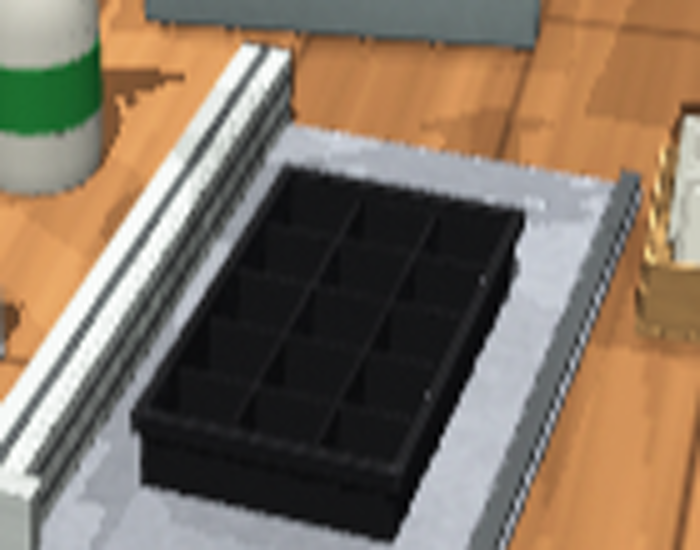

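```bash
cat >> h.py <<'E'
def z2(X,Y,ox,oy,s=5): return ((X+.5)/s-.5+ox,(Y+.5)/s-.5+oy)
E
python3 - <<'E'
from h import *
np.set_printoptions(precision=4,suppress=True)
print('cam',ray('top',320,200)[0],ray('side',320,200)[0])
T=lambda X,Y,z:onz('top',*z2(X,Y,335,160),z)
T1=lambda X,Y,z:onz('top',*z2(X,Y,180,145),z)
for n,p in dict(fr_end_front=(793,153),fr_end_rear=(793,93),fx0_front=(0,118),fx0_rear=(0,57)).items(): print(n,T(*p,.062))
for n,p in dict(left_front=(250,165),left_rear=(250,103)).items(): print(n,T1(*p,.062))
for n,p in dict(nearR=(747,565)).items(): print(n,T(*p,.012))
c=[T(*p,.062) for p in ((72,183),(548,213),(540,488),(53,456))]
for i in range(4): print('tray',c[i],np.linalg.norm(c[i]-c[i-1]))
print('mid',np.mean(c,0))
S=lambda X,Y:ray('side',*z2(X,Y,210,180)); T1r=lambda X,Y:ray('top',*z2(X,Y,180,145))
# knob top, flag top back corner, flag foot tip
print('foot tip top -y?',two(S(437,160),T1r(512,260)))
print('flag top back',two(S(275,125),T1r(490,97)))
print('flag tip +y',two(S(437,160),T1r(480,260)))
print('knob top',two(S(262,285),T1r(440,127)))
print('pot',T1(333,405,.067))
E
```

```text
cam [ 0.419  -0.023   1.0424] [0.2692 0.8358 0.815 ]
fr_end_front [ 0.5501 -0.4238  0.062 ]
fr_end_rear [ 0.5803 -0.426   0.062 ]
fx0_front [ 0.5792 -0.0302  0.062 ]
fx0_rear [ 0.6104 -0.0311  0.062 ]
left_front [0.6013 0.2357 0.062 ]
left_rear [0.6333 0.2358 0.062 ]
nearR [ 0.3453 -0.4054  0.012 ]
tray [ 0.5452 -0.0654  0.062 ] 0.13620792676128318
tray [ 0.5235 -0.3012  0.062 ] 0.23678780380824585
tray [ 0.3883 -0.2892  0.062 ] 0.1357430315781909
tray [ 0.4096 -0.0516  0.062 ] 0.23853770343123618
mid [ 0.4666 -0.1769  0.062 ]
foot tip top -y? (array([0.5401, 0.0929, 0.1442]), [np.float64(0.0021050410433143384), np.float64(0.002105041043315081)])
flag top back (array([0.6123, 0.1002, 0.1547]), [np.float64(0.00024123204854239178), np.float64(0.00024123204854237948)])
flag tip +y (array([0.5372, 0.1056, 0.1557]), [np.float64(0.00034234946242323803), np.float64(0.000342349462424317)])
knob top (array([0.6115, 0.1337, 0.0919]), [np.float64(0.00039511366694352677), np.float64(0.0003951136669446022)])
pot [0.478  0.1926 0.067 ]
```

```bash
cat >> h.py <<'E'
TH=-0.077
FX=np.array([np.cos(TH),np.sin(TH),0]);FY=np.array([-np.sin(TH),np.cos(TH),0])
def rot(st): w,x,y,z=st['ee_rot'];return R.from_quat([x,y,z,w]).as_matrix()
def rep():
    s=manip.get_state();M=rot(s)
    print('t',round(s['clock'],2),'pos',s['position'].round(4),'F',s['contact_force'].round(2),'yawx deg',np.degrees(np.arctan2(M[1,0],M[0,0])).round(2),'want',np.degrees(TH).round(2),'w',round(s['width'],4))
    return s
def to(X,s=None):
    s=s or manip.get_state(); return (rot(s).T@(np.array(X)-s['position'])).round(4)
E
python3 - <<'E'
from h import *
rep()
E
```

```text
t 0.15 pos [ 0.2571 -0.5139  0.2306] F [-0.67 -0.07  0.76] yawx deg 26.57 want -4.41 w 0.0852
```

Emit:
servo_tool(
  increments=[
    {"spin":7.75},
    {"spin":7.75},
    {"spin":7.75},
    {"spin":7.75},
  ],
  hand=0,
  newtons=30,
)

```text
$.increments[0]: bad value
```

```bash
python3 - <<'E'
from h import *
rep(); print(to([.45,-.06,.26]), to([.647,.091,.19]))
E
```

```text
t 0.15 pos [ 0.2571 -0.5139  0.2306] F [-0.67 -0.07  0.76] yawx deg 26.57 want -4.41 w 0.0852
[ 0.3756 -0.3197 -0.0289] [ 0.6193 -0.3665  0.0413]
```

Emit:
servo_tool(
  increments=[
    {"slide":[0,0,0],"spin":7.75},
    {"slide":[0,0,0],"spin":7.75},
    {"slide":[0,0,0],"spin":7.75},
    {"slide":[0,0,0],"spin":7.75},
  ],
  hand=0,
  newtons=30,
)

```text
clock: 0.55
position: [0.2572, -0.5141, 0.2309]
ee_rot: [-0.0, 0.999, -0.041, -0.0]
contact_force: [-0.7, -0.0, -0.6]
width: 0.0282
```

```bash
python3 - <<'E'
from h import *
rep(); print(to([.45,-.06,.26]), to([.647,.091,.19]))
E
```

```text
t 0.55 pos [ 0.2572 -0.5141  0.2309] F [-0.67 -0.02 -0.56] yawx deg -4.75 want -4.41 w 0.0282
[ 0.1546 -0.4685 -0.0288] [ 0.3385 -0.6352  0.0413]
```

Emit:
servo_tool(
  increments=[
    {"slide":[0.019,-0.04,-0.004],"spin":0},
    {"slide":[0.019,-0.045,-0.004],"spin":0},
    {"slide":[0.019,-0.045,-0.004],"spin":0},
    {"slide":[0.019,-0.045,-0.004],"spin":0},
    {"slide":[0.019,-0.045,-0.004],"spin":0},
    {"slide":[0.019,-0.045,-0.004],"spin":0},
    {"slide":[0.019,-0.045,-0.004],"spin":0},
    {"slide":[0.019,-0.045,0],"spin":0},
  ],
)

```text
clock: 1.35
position: [0.4369, -0.1703, 0.2598]
ee_rot: [0.0, 0.999, -0.039, 0.001]
contact_force: [1.2, -1.0, -0.0]
width: -0.0001
```

Emit:
servo_tool(
  increments=[
    {"slide":[0,-0.04,0],"spin":0},
    {"slide":[0,-0.04,0],"spin":0},
    {"slide":[0,0,0],"spin":0},
    {"slide":[0,0,0],"spin":0},
  ],
)

```text
clock: 1.75
position: [0.4423, -0.0918, 0.2592]
ee_rot: [0.0, 0.999, -0.037, -0.0]
contact_force: [-0.6, -0.7, -0.4]
width: 0.0003
```

```bash
python3 - <<'E'
from h import *
s=rep(); print(to([.647,.091,.19]))
a=eyes.get_image('wrist'); np.save('w1.npy',dict(p=s['position'],q=s['ee_rot']),allow_pickle=True)
cv2.imwrite('pics/w1.png',a)
E
```

```text
t 1.75 pos [ 0.4423 -0.0918  0.2592] F [-0.56 -0.73 -0.4 ] yawx deg -4.28 want -4.41 w 0.0003
[ 0.1905 -0.1976  0.0691]
```

View pics/w1.png

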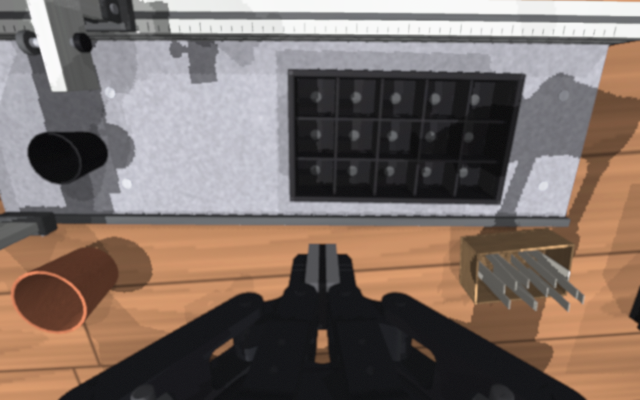

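The tray spans (290–523, 70–203) in the wrist view. The fence runs along the top, and the raised flag is at (50,45). The fingers are closed. Next I move behind the flag.

Emit:
servo_tool(
  increments=[
    {"slide":[0.038,-0.039,0],"spin":0},
    {"slide":[0.038,-0.039,0],"spin":0},
    {"slide":[0.038,-0.039,0],"spin":0},
    {"slide":[0.038,-0.039,0],"spin":0},
    {"slide":[0.038,-0.04,0],"spin":0},
    {"slide":[0,0,0],"spin":0},
    {"slide":[0,0,0],"spin":0},
  ],
)

```text
clock: 2.5
position: [0.6304, 0.072, 0.2578]
ee_rot: [0.001, 0.999, -0.039, -0.001]
contact_force: [0.0, -0.9, 0.3]
width: 0.0004
```

```bash
python3 - <<'E'
from h import *
s=rep(); print(to([.647,.091,.135]))
for n in ('wrist','side'): cv2.imwrite(f'pics/{n}2.png',eyes.get_image(n))
a=cv2.imread('pics/side2.png');cv2.imwrite('pics/side2z.png',cv2.resize(a[130:290,200:400],None,fx=4,fy=3.7))
E
```

```text
t 2.5 pos [0.6304 0.072  0.2578] F [ 0.01 -0.88  0.25] yawx deg -4.47 want -4.41 w 0.0004
[ 0.0153 -0.0204  0.1228]
```

View pics/wrist2.png

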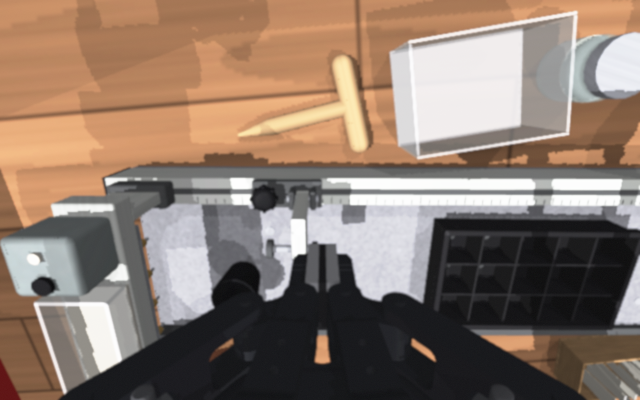

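View pics/side2z.png

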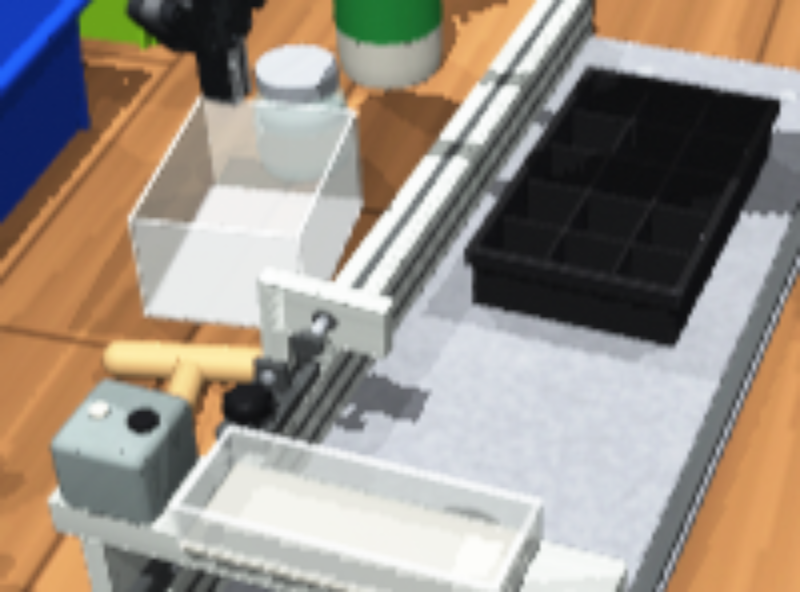

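```bash
python3 - <<'E'
from h import *
s=manip.get_state()
for p in ((294,191),(309,191),(292,219),(306,219),(293,253)): print(p,[onz('wrist',*p,z,s).round(4) for z in (.145,.155)])
P=np.array([.607,.094,.086])
for n,q in dict(pin=P,topback=P+[0.008,0,.068],knob=P+.04*FY+[0,0,.01]).items(): print(n,proj('wrist',q,s).round(1),proj('side',q).round(1),proj('top',q).round(1))
E
python3 -c "
import cv2
a=cv2.imread('pics/wrist2.png');cv2.imwrite('pics/w2z.png',cv2.resize(a[160:280,230:390],None,fx=5,fy=5,interpolation=cv2.INTER_CUBIC))"
```

```text
(294, 191) [array([0.6314, 0.0949, 0.145 ]), array([0.6343, 0.0937, 0.155 ])]
(309, 191) [array([0.6304, 0.0822, 0.145 ]), array([0.6334, 0.0816, 0.155 ])]
(292, 219) [array([0.6062, 0.0993, 0.145 ]), array([0.6102, 0.098 , 0.155 ])]
(306, 219) [array([0.6053, 0.0872, 0.145 ]), array([0.6092, 0.0863, 0.155 ])]
(293, 253) [array([0.5734, 0.102 , 0.145 ]), array([0.5786, 0.1006, 0.155 ])]
pin [[302.  196.7]] [[270.4 227. ]] [[284.1 171.9]]
topback [[296.2 212.8]] [[264.4 202.8]] [[280.3 162.9]]
knob [[261.9 199.9]] [[262.2 235.4]] [[267.3 170.4]]
```

View pics/w2z.png

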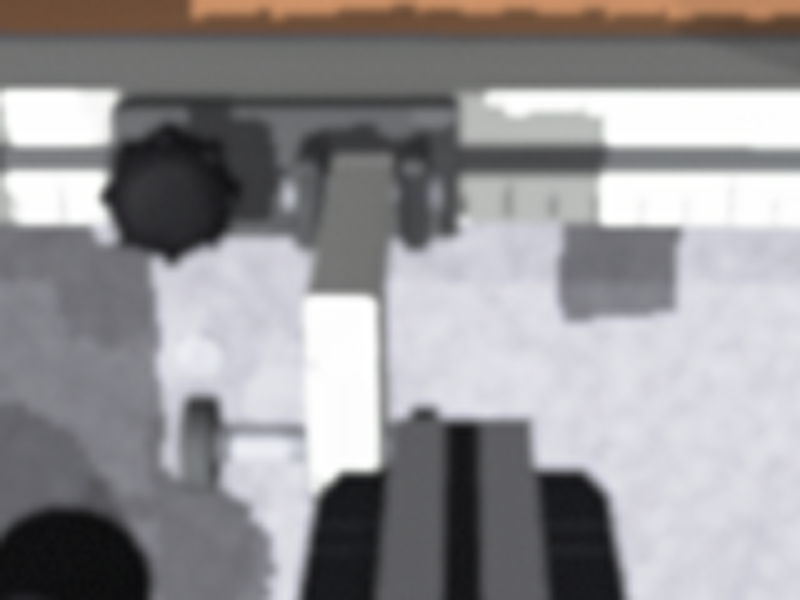

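Emit:
servo_tool(
  increments=[
    {"slide":[0.015,-0.02,0.0],"spin":0},
    {"slide":[0,0,0.03],"spin":0},
    {"slide":[0,0,0.03],"spin":0},
    {"slide":[0,0,0.03],"spin":0},
    {"slide":[0,0,0.032],"spin":0},
    {"slide":[0,0,0],"spin":0},
    {"slide":[0,0,0],"spin":0},
  ],
)

```text
clock: 3.3
position: [0.6458, 0.0906, 0.1381]
ee_rot: [0.0, 0.999, -0.039, -0.0]
contact_force: [0.7, -0.3, 0.6]
width: -0.0002
```

```bash
python3 - <<'E'
from h import *
s=rep(); P=np.array([.607,.094,.086])
for x,z in ((40,50),(19,45),(-5,43),(-24,29),(-34,8)): print(to(P+x*1e-3*FX+[0,0,z*1e-3]))
for n in ('wrist','side'): cv2.imwrite(f'pics/{n}3.png',eyes.get_image(n))
a=cv2.imread('pics/side3.png');cv2.imwrite('pics/side3z.png',cv2.resize(a[130:290,200:400],None,fx=4,fy=3.7))
E
```

```text
t 3.3 pos [0.6458 0.0906 0.1381] F [ 0.72 -0.33  0.63] yawx deg -4.53 want -4.41 w -0.0002
[ 0.001  -0.0004  0.0021]
[-0.02   -0.0004  0.0071]
[-0.044  -0.0003  0.0091]
[-0.063  -0.0003  0.0231]
[-0.073  -0.0003  0.0441]
```

View pics/side3z.png

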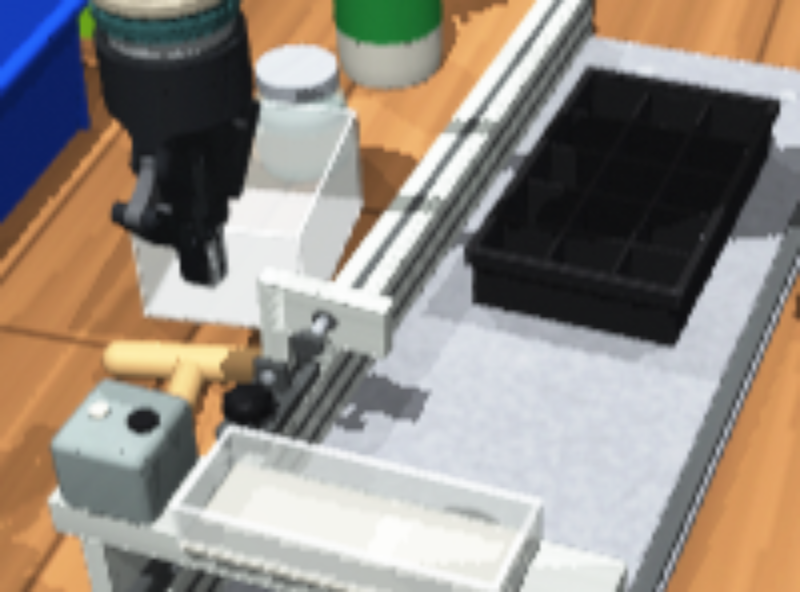

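View pics/wrist3.png

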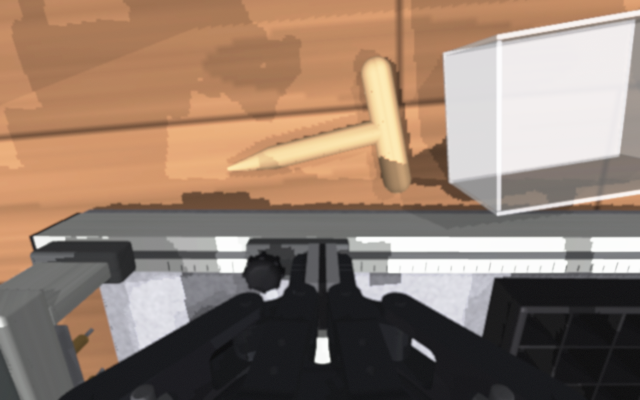

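Fingertips at side-zoom (205,275), behind and just lower than the flag's top at (275,280). Now I swing it in an arc.

Emit:
servo_tool(
  increments=[
    {"slide":[-0.01,0,0.004],"spin":0},
    {"slide":[-0.01,0,0.003],"spin":0},
    {"slide":[-0.008,0,0.0],"spin":0},
    {"slide":[-0.008,0,0.001],"spin":0},
    {"slide":[-0.008,0,0.001],"spin":0},
    {"slide":[-0.007,0,0.004],"spin":0},
    {"slide":[-0.007,0,0.005],"spin":0},
    {"slide":[-0.005,0,0.006],"spin":0},
  ],
)

```text
clock: 4.2
position: [0.5822, 0.0971, 0.113]
ee_rot: [-0.0, 0.999, -0.039, -0.0]
contact_force: [-1.0, 1.1, 2.4]
width: -0.0003
```

Emit:
servo_tool(
  increments=[
    {"slide":[-0.004,0,0.007],"spin":0},
    {"slide":[-0.003,0,0.006],"spin":0},
    {"slide":[-0.002,0,0.004],"spin":0},
    {"slide":[0,0,0],"spin":0},
  ],
)

```text
clock: 4.6
position: [0.5736, 0.0974, 0.0952]
ee_rot: [0.0, 0.999, -0.039, -0.001]
contact_force: [-0.6, -0.1, -0.4]
width: -0.0001
```

```bash
python3 - <<'E'
from h import *
s=rep(); P=np.array([.607,.094,.086])
d=s['position']-P; print('rel',d@FX,d@FY,d[2])
for n in ('side','top'): cv2.imwrite(f'pics/{n}4.png',eyes.get_image(n))
a=cv2.imread('pics/side4.png');cv2.imwrite('pics/side4z.png',cv2.resize(a[130:290,200:400],None,fx=4,fy=3.7))
E
```

```text
t 4.6 pos [0.5736 0.0974 0.0952] F [-0.62 -0.08 -0.36] yawx deg -4.42 want -4.41 w -0.0001
rel -0.033546450752594326 0.0008402907691997759 0.009158948011523352
```

View pics/side4z.png

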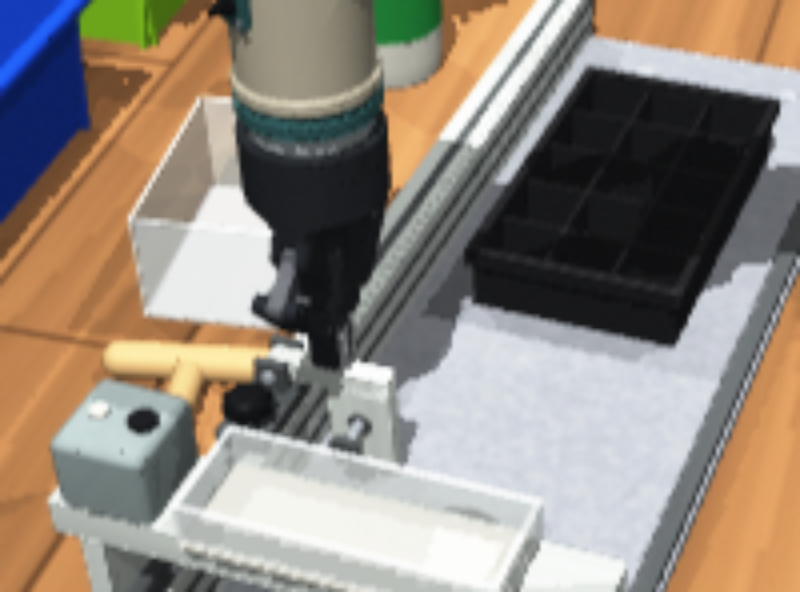

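The flag is almost down, with the foot hanging at zoom (370,420). I'll press further until the force rises.

Emit:
servo_tool(
  increments=[
    {"slide":[0,0,0.002],"spin":0},
    {"slide":[0,0,0.001],"spin":0},
    {"slide":[0,0,0],"spin":0},
    {"slide":[0,0,0],"spin":0},
  ],
)

```text
clock: 5.1
position: [0.5747, 0.0975, 0.094]
ee_rot: [0.0, 0.999, -0.039, 0.0]
contact_force: [-0.7, -0.4, 6.3]
width: 0.0001
```

Emit:
servo_tool(
  increments=[
    {"slide":[0,0,0.001],"spin":0},
    {"slide":[0,0,0.001],"spin":0},
    {"slide":[0,0,0],"spin":0},
    {"slide":[0,0,0],"spin":0},
  ],
)

```text
clock: 5.5
position: [0.5748, 0.0975, 0.0939]
ee_rot: [0.0, 0.999, -0.039, 0.001]
contact_force: [-3.7, -0.4, 14.6]
width: -0.0001
```

Emit:
servo_tool(
  increments=[
    {"slide":[0,0,-0.03],"spin":0},
    {"slide":[0,0,-0.045],"spin":0},
    {"slide":[-0.02,0.03,-0.045],"spin":0},
    {"slide":[-0.035,0.045,-0.045],"spin":0},
    {"slide":[-0.035,0.045,0],"spin":0},
    {"slide":[-0.03,0.03,0],"spin":0},
    {"slide":[0,0,0],"spin":0},
    {"slide":[0,0,0],"spin":0},
  ],
)

```text
clock: 6.3
position: [0.4626, -0.021, 0.2365]
ee_rot: [-0.0, 0.999, -0.04, 0.001]
contact_force: [-0.0, -0.7, -0.2]
width: 0.0002
```

```bash
python3 - <<'E'
from h import *
s=rep()
cv2.imwrite('pics/w5.png',eyes.get_image('wrist'))
for n in ('side','top'): cv2.imwrite(f'pics/{n}5.png',eyes.get_image(n))
import pickle; pickle.dump(dict(s),open('s5.pkl','wb'))
a=cv2.imread('pics/side5.png');cv2.imwrite('pics/side5z.png',cv2.resize(a[180:290,250:390],None,fx=5,fy=5,interpolation=cv2.INTER_CUBIC))
E
```

```text
t 6.3 pos [ 0.4626 -0.021   0.2365] F [-0.01 -0.71 -0.21] yawx deg -4.53 want -4.41 w 0.0002
```

View pics/w5.png

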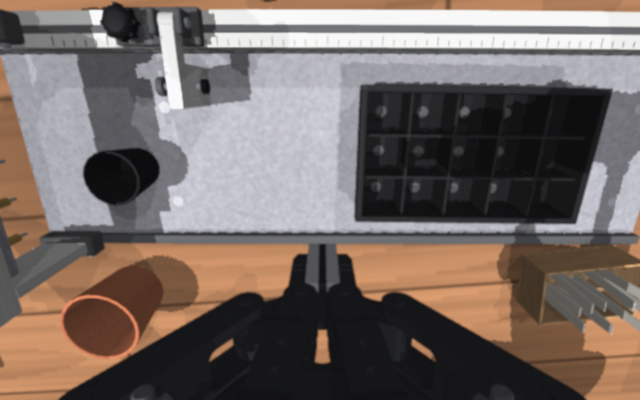

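View pics/side5z.png

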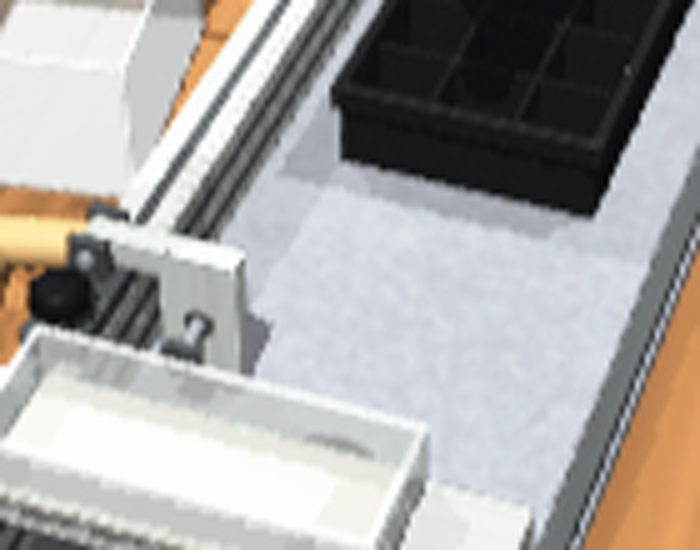

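In the wrist view the flag points over the deck (165–183, 10–108). The black nose is at about (205,86) and the tray corners are at about (362,85), (611,90), (579,222) and (356,219).

```bash
python3 - <<'E'
import cv2
a=cv2.imread('pics/w5.png')
cv2.imwrite('pics/w5a.png',cv2.resize(a[0:120,110:270],None,fx=5,fy=5,interpolation=cv2.INTER_CUBIC))
cv2.imwrite('pics/w5b.png',cv2.resize(a[30:235,340:630],None,fx=2.7,fy=2.7,interpolation=cv2.INTER_CUBIC))
E
```

```text
(no output)
```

View pics/w5a.png

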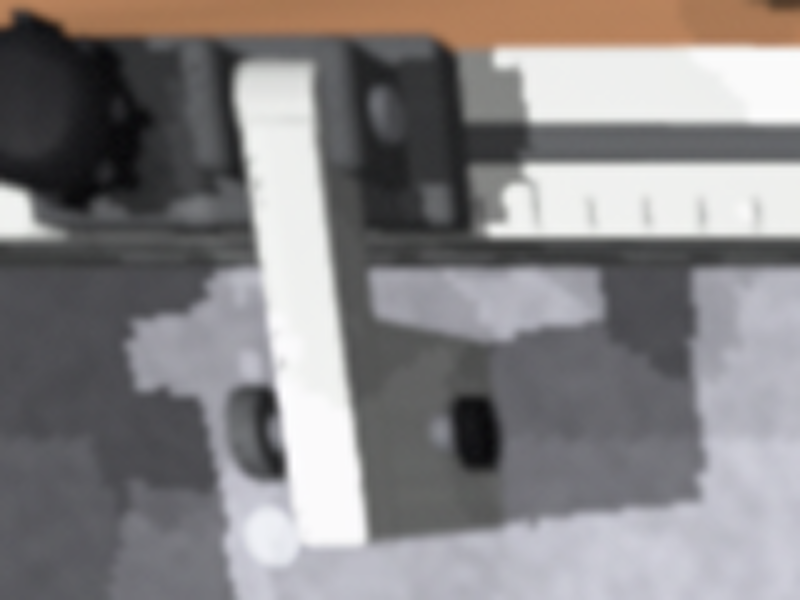

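View pics/w5b.png

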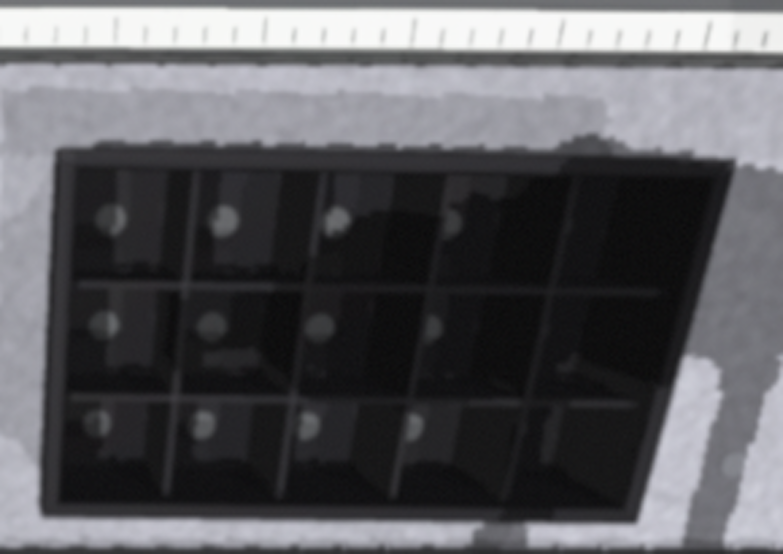

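```bash
python3 - <<'E'
from h import *
import pickle; s=pickle.load(open('s5.pkl','rb'))
np.set_printoptions(precision=4,suppress=True)
A=lambda X,Y,z:onz('wrist',*z2(X,Y,110,0),z,s)
B=lambda X,Y,z:onz('wrist',*z2(X,Y,340,30,2.7),z,s)
f1=A(600,236,.062);f2=B(700,50,.062);f3=B(30,50,.062)
print('fence',f1,f2,f3,'slope',(f1-f2)[0]/(f1-f2)[1],(f3-f2)[0]/(f3-f2)[1])
c=np.array([B(*p,.062) for p in ((58,150),(733,161),(633,521),(43,514))]);print(c,[np.linalg.norm(c[i]-c[i-1]) for i in range(4)],'mid',c.mean(0))
n=A(490,432,.055);print('nose face',n, 'foot -y edge top',A(340,270,.094),A(368,542,.094))
print('in fence coords from f1: tray corners',(c-f1)@FX,(c-f1)@FY,'nose',(n-f1)@FX,(n-f1)@FY)
a=cv2.imread('pics/top5.png');cv2.imwrite('pics/t5z.png',cv2.resize(a[145:265,260:420],None,fx=5,fy=5,interpolation=cv2.INTER_CUBIC))
E
```

```text
fence [0.5886 0.0537 0.062 ] [ 0.5614 -0.2837  0.062 ] [ 0.5786 -0.0564  0.062 ] slope 0.08076386420112021 0.07576870620337788
[[ 0.5459 -0.0645  0.062 ]
 [ 0.524  -0.302   0.062 ]
 [ 0.3877 -0.2887  0.062 ]
 [ 0.4096 -0.0528  0.062 ]] [np.float64(0.1367547857948337), np.float64(0.23852113938310932), np.float64(0.1370040525593952), np.float64(0.23694378474220046)] mid [ 0.4668 -0.177   0.062 ]
nose face [0.5571 0.0824 0.055 ] foot -y edge top [0.5823 0.0893 0.094 ] [0.5391 0.0938 0.094 ]
in fence coords from f1: tray corners [-0.0335 -0.037  -0.174  -0.1703] [-0.1211 -0.3596 -0.3569 -0.12  ] nose -0.03358772395844358 0.026219601272337193
```

View pics/t5z.png

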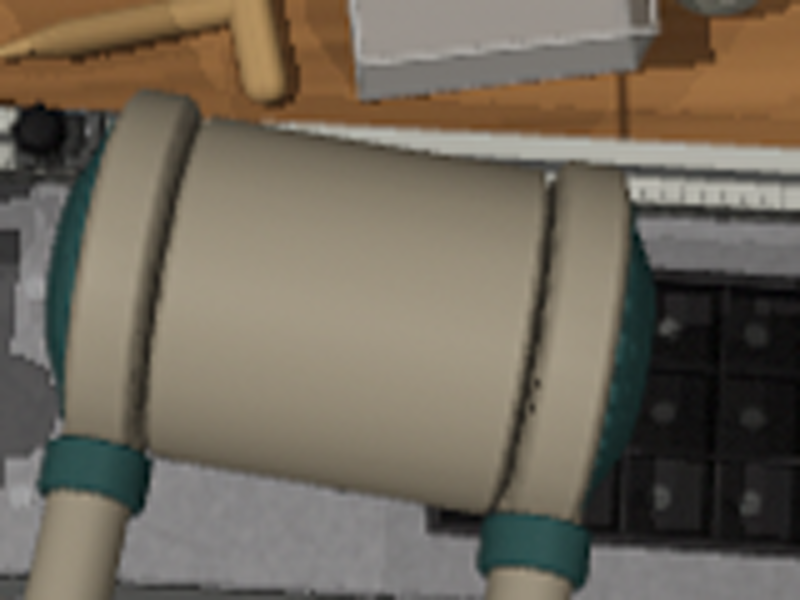

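```bash
python3 - <<'E'
from h import *
rep(); print(to([.467,-.177,.10]))
E
```

```text
t 6.45 pos [ 0.4638 -0.0201  0.2361] F [ 0.87 -0.92 -1.  ] yawx deg -4.38 want -4.41 w -0.0003
[0.0151 0.1562 0.1361]
```

Emit:
servo_tool(
  increments=[
    {"slide":[0.003,0.035,0.0],"spin":0},
    {"slide":[0.004,0.04,0.02],"spin":0},
    {"slide":[0.004,0.041,0.04],"spin":0},
    {"slide":[0.004,0.04,0.04],"spin":0},
    {"slide":[0,0,0.036],"spin":0},
    {"slide":[0,0,0],"spin":0},
    {"slide":[0,0,0],"spin":0},
  ],
)

```text
clock: 7.15
position: [0.4661, -0.1666, 0.1099]
ee_rot: [-0.001, 0.999, -0.038, -0.001]
contact_force: [0.1, 0.0, 0.1]
width: 0.0002
```

```bash
python3 - <<'E'
from h import *
s=rep(); print(to([.467,-.177,.042]))
cv2.imwrite('pics/w6.png',eyes.get_image('wrist'))
E
```

```text
t 7.15 pos [ 0.4661 -0.1666  0.1099] F [0.12 0.02 0.09] yawx deg -4.37 want -4.41 w 0.0002
[0.0018 0.0103 0.0679]
```

View pics/w6.png

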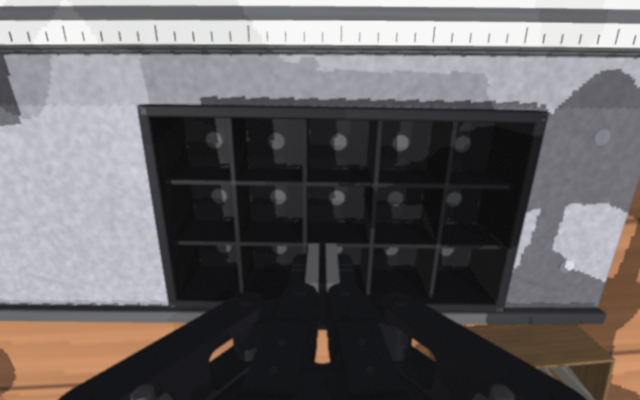

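The middle cell's divider corners are at about (306,183), (376,184), (371,244) and (305,243). I'll convert these to a centre.

```bash
python3 - <<'E'
from h import *
s=rep()
c=np.array([onz('wrist',*p,.060,s) for p in ((306,183),(376,184),(371,244),(306,243))]);print(c.round(4),[np.linalg.norm(c[i]-c[i-1]).round(4) for i in range(4)]);m=c.mean(0);print(m,to([m[0],m[1],.06]))
E
```

```text
t 7.2 pos [ 0.4669 -0.1669  0.1111] F [ 0.63 -0.15 -0.18] yawx deg -4.35 want -4.41 w 0.0003
[[ 0.4925 -0.1585  0.06  ]
 [ 0.4885 -0.2027  0.06  ]
 [ 0.4468 -0.1983  0.06  ]
 [ 0.4509 -0.1547  0.06  ]] [np.float64(0.0419), np.float64(0.0443), np.float64(0.042), np.float64(0.0438)]
[ 0.46966516 -0.17856015  0.06      ] [0.0035 0.0114 0.0511]
```

Emit:
servo_tool(
  increments=[
    {"slide":[0.002,0.011,0.0],"spin":0},
    {"slide":[0,0,0.02],"spin":0},
    {"slide":[0,0,0.015],"spin":0},
    {"slide":[0,0,0.012],"spin":0},
    {"slide":[0,0,0],"spin":0},
    {"slide":[0,0,0],"spin":0},
  ],
)

```text
clock: 7.8
position: [0.4679, -0.179, 0.0646]
ee_rot: [0.001, 0.999, -0.038, 0.001]
contact_force: [0.0, -0.3, -0.3]
width: -0.0
```

Emit:
servo_tool(
  increments=[
    {"slide":[0,0,0.01],"spin":0},
    {"slide":[0,0,0.01],"spin":0},
    {"slide":[0,0,0],"spin":0},
  ],
)

```text
clock: 8.1
position: [0.4657, -0.1779, 0.042]
ee_rot: [-0.001, 0.999, -0.039, -0.001]
contact_force: [-0.5, 0.7, 0.6]
width: -0.0002
```

```bash
python3 - <<'E'
from h import *
s=rep()
cv2.imwrite('pics/w7.png',eyes.get_image('wrist'))
E
```

```text
t 8.1 pos [ 0.4657 -0.1779  0.042 ] F [-0.46  0.72  0.58] yawx deg -4.42 want -4.41 w -0.0002
```

View pics/w7.png

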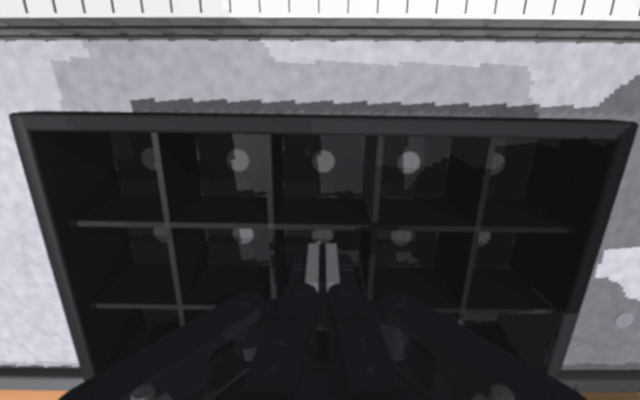

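Emit:
servo_tool(
  increments=[
    {"slide":[0.004,0,0],"spin":0},
    {"slide":[0.004,0,0],"spin":0},
    {"slide":[0.004,0,0],"spin":0},
    {"slide":[0.004,0,0],"spin":0},
    {"slide":[0.004,0,0],"spin":0},
    {"slide":[0.004,0,0],"spin":0},
    {"slide":[0.004,0,0],"spin":0},
    {"slide":[0,0,0],"spin":0},
  ],
)

```text
clock: 8.95
position: [0.4958, -0.1808, 0.0432]
ee_rot: [0.0, 0.999, -0.039, 0.001]
contact_force: [-0.3, -0.3, -0.7]
width: -0.0002
```

Emit:
servo_tool(
  increments=[
    {"slide":[0.003,0,0],"spin":0},
    {"slide":[0.003,0,0],"spin":0},
    {"slide":[0,0,0],"spin":0},
  ],
)

```text
clock: 9.25
position: [0.5013, -0.1812, 0.0432]
ee_rot: [0.0, 0.999, -0.039, 0.001]
contact_force: [0.4, -0.5, -0.3]
width: -0.0001
```

```bash
python3 - <<'E'
from h import *
s=rep()
cv2.imwrite('pics/w8.png',eyes.get_image('wrist'))
E
```

```text
t 9.25 pos [ 0.5013 -0.1812  0.0432] F [ 0.43 -0.48 -0.34] yawx deg -4.43 want -4.41 w -0.0001
```

View pics/w8.png

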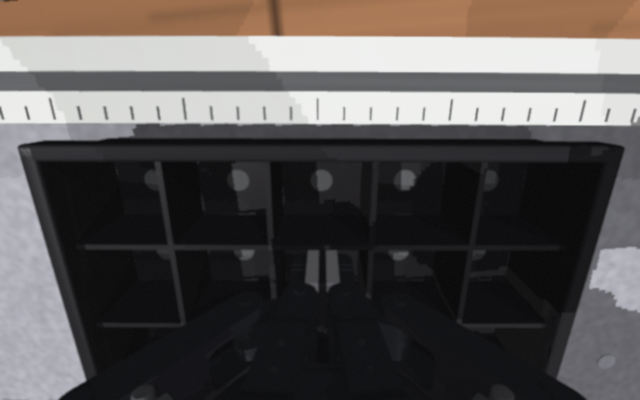

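The rim is now at row ~145 and the fence's front top edge at row ~124, so I'll continue in small steps.

```bash
python3 - <<'E'
from h import *
s=rep()
for p in ((30,123),(600,124),(30,146),(610,147)): print(p,onz('wrist',*p,.062,s).round(4))
E
```

```text
t 9.3 pos [ 0.5013 -0.1812  0.0432] F [-0.05 -0.05  0.21] yawx deg -4.43 want -4.41 w 0.0001
(30, 123) [ 0.578  -0.0741  0.062 ]
(600, 124) [ 0.5606 -0.2931  0.062 ]
(30, 146) [ 0.5694 -0.0709  0.062 ]
(610, 147) [ 0.5512 -0.2988  0.062 ]
```

Emit:
servo_tool(
  increments=[
    {"slide":[0.002,0,0],"spin":0},
    {"slide":[0.002,0,0],"spin":0},
    {"slide":[0.002,0,0],"spin":0},
    {"slide":[0,0,0],"spin":0},
    {"slide":[0,0,0],"spin":0},
  ],
)

```text
clock: 9.8
position: [0.5071, -0.1816, 0.0432]
ee_rot: [0.0, 0.999, -0.039, 0.001]
contact_force: [-1.0, 0.3, 0.6]
width: -0.0001
```

Emit:
servo_tool(
  increments=[
    {"slide":[0.001,0,0],"spin":0},
    {"slide":[0.001,0,0],"spin":0},
    {"slide":[0,0,0],"spin":0},
    {"slide":[0,0,0],"spin":0},
  ],
)

```text
clock: 10.2
position: [0.5085, -0.1816, 0.0432]
ee_rot: [0.0, 0.999, -0.039, 0.0]
contact_force: [-0.8, -0.8, 1.6]
width: 0.0002
```

Emit:
servo_tool(
  increments=[
    {"slide":[0.001,0,0],"spin":0},
    {"slide":[0,0,0],"spin":0},
    {"slide":[0,0,0],"spin":0},
  ],
)

```text
clock: 10.5
position: [0.5093, -0.1816, 0.0432]
ee_rot: [-0.0, 0.999, -0.039, -0.0]
contact_force: [-2.5, 0.7, 1.3]
width: 0.0002
```

Emit:
servo_tool(
  increments=[
    {"slide":[0.001,0,0],"spin":0},
    {"slide":[0,0,0],"spin":0},
    {"slide":[0,0,0],"spin":0},
  ],
)

```text
clock: 10.8
position: [0.5095, -0.1816, 0.0431]
ee_rot: [-0.0, 0.999, -0.038, -0.001]
contact_force: [-5.3, -0.2, 3.2]
width: 0.0001
```

Emit:
servo_tool(
  increments=[
    {"slide":[0.001,0,0],"spin":0},
    {"slide":[0,0,0],"spin":0},
    {"slide":[0,0,0],"spin":0},
  ],
)

```text
clock: 11.1
position: [0.5095, -0.1816, 0.0431]
ee_rot: [-0.0, 0.999, -0.038, -0.002]
contact_force: [-6.7, 0.1, 5.5]
width: -0.0004
```

```bash
python3 - <<'E'
from h import *
s=rep()
cv2.imwrite('pics/w9.png',eyes.get_image('wrist'))
E
```

```text
t 11.1 pos [ 0.5095 -0.1816  0.0431] F [-6.7   0.07  5.51] yawx deg -4.4 want -4.41 w -0.0004
```

View pics/w9.png

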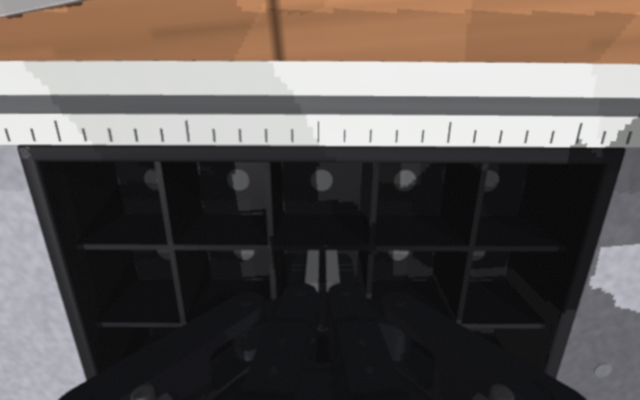

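Tray rim now touches the fence edge along its length (row ~147). I ease off and measure the remaining travel.

Emit:
servo_tool(
  increments=[
    {"slide":[-0.002,0,0],"spin":0},
    {"slide":[0,0,0],"spin":0},
  ],
)

```text
clock: 11.35
position: [0.5095, -0.1816, 0.0431]
ee_rot: [-0.0, 0.999, -0.039, 0.0]
contact_force: [-2.8, -0.7, 2.5]
width: 0.0001
```

```bash
python3 - <<'E'
from h import *
s=rep()
e=[onz('wrist',*p,.062,s) for p in ((24,152),(618,150))]
n=np.array([.5571,.0824,.055])
for x in e: print(x.round(4),((n-x)@FY).round(4),((x-np.array([.5886,.0537,.062]))@FX).round(4))
print(np.linalg.norm(e[0]-e[1]))
E
```

```text
t 11.35 pos [ 0.5095 -0.1816  0.0431] F [-2.83 -0.69  2.45] yawx deg -4.43 want -4.41 w 0.0001
[ 0.5754 -0.0683  0.062 ] 0.1488 -0.0038
[ 0.558  -0.3025  0.062 ] 0.3837 -0.0031
0.23482434486493242
```

Emit:
servo_tool(
  increments=[
    {"slide":[-0.0005,-0.004,0],"spin":0},
    {"slide":[0,-0.006,0],"spin":0},
    {"slide":[0,-0.008,0],"spin":0},
    {"slide":[0,-0.008,0],"spin":0},
    {"slide":[0,-0.008,0],"spin":0},
    {"slide":[0,-0.008,0],"spin":0},
    {"slide":[0,-0.006,0],"spin":0},
    {"slide":[0,0,0],"spin":0},
  ],
)

```text
clock: 12.15
position: [0.5132, -0.1326, 0.0434]
ee_rot: [-0.0, 0.999, -0.038, 0.0]
contact_force: [-0.1, -0.4, 0.3]
width: -0.0001
```

```bash
python3 - <<'E'
from h import *
s=rep()
cv2.imwrite('pics/w10.png',eyes.get_image('wrist'))
E
```

```text
t 12.15 pos [ 0.5132 -0.1326  0.0434] F [-0.09 -0.43  0.31] yawx deg -4.38 want -4.41 w -0.0001
```

View pics/w10.png

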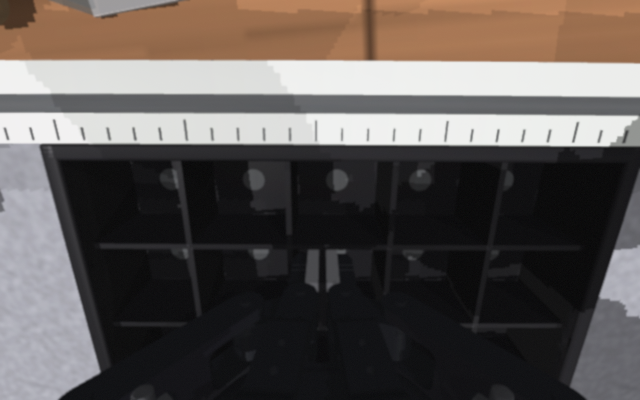

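Tray follows, still flush; its lead corner is now at (44,150).

Emit:
servo_tool(
  increments=[
    {"slide":[0,-0.006,0],"spin":0},
    {"slide":[0,-0.008,0],"spin":0},
    {"slide":[0,-0.008,0],"spin":0},
    {"slide":[0,-0.008,0],"spin":0},
    {"slide":[0,-0.008,0],"spin":0},
    {"slide":[0,-0.008,0],"spin":0},
    {"slide":[0,-0.008,0],"spin":0},
    {"slide":[0,-0.006,0],"spin":0},
  ],
)

```text
clock: 13.0
position: [0.5174, -0.0733, 0.0433]
ee_rot: [0.0, 0.999, -0.038, 0.0]
contact_force: [0.2, -2.6, 1.4]
width: 0.0001
```

Emit:
servo_tool(
  increments=[
    {"slide":[0,-0.006,0],"spin":0},
    {"slide":[0,-0.006,0],"spin":0},
    {"slide":[0,-0.004,0],"spin":0},
    {"slide":[0,0,0],"spin":0},
    {"slide":[0,0,0],"spin":0},
  ],
)

```text
clock: 13.5
position: [0.5184, -0.0576, 0.043]
ee_rot: [-0.0, 0.999, -0.039, -0.0]
contact_force: [-0.7, -0.8, 0.4]
width: 0.0001
```

```bash
python3 - <<'E'
from h import *
s=rep()
a=eyes.get_image('wrist');cv2.imwrite('pics/w11.png',a)
b=eyes.get_image('side');cv2.imwrite('pics/s11z.png',cv2.resize(b[180:290,250:390],None,fx=5,fy=5,interpolation=cv2.INTER_CUBIC))
E
```

```text
t 13.5 pos [ 0.5184 -0.0576  0.043 ] F [-0.67 -0.77  0.39] yawx deg -4.44 want -4.41 w 0.0001
```

View pics/w11.png

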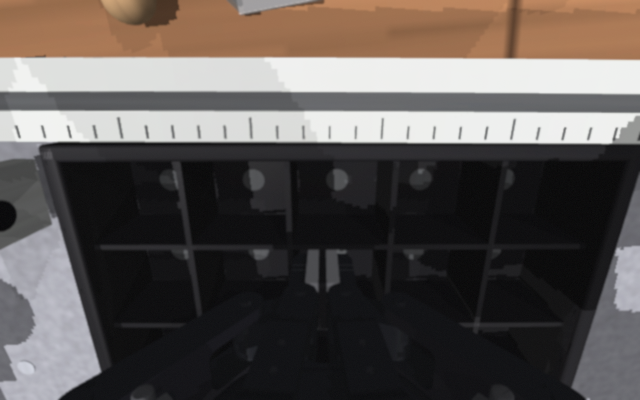

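View pics/s11z.png

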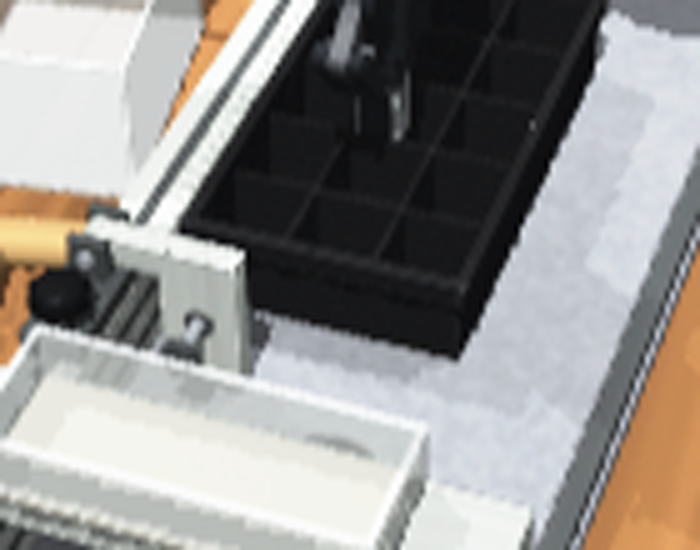

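The nose is in sight at (8,214) and the tray's leading rim is at about x = 40–50.

```bash
python3 - <<'E'
from h import *
s=rep()
n=onz('wrist',16,213,.055,s)
for p in ((38,160),(44,185)): 
  x=onz('wrist',*p,.062,s); print(n.round(4),x.round(4),(n-x)@FY)
E
```

```text
t 13.6 pos [ 0.5183 -0.0578  0.043 ] F [ 0.44 -0.38 -0.92] yawx deg -4.45 want -4.41 w -0.0001
[0.5573 0.0757 0.055 ] [0.5807 0.0509 0.062 ] 0.022945612280006463
[0.5573 0.0757 0.055 ] [0.5704 0.0521 0.062 ] 0.022558947602401104
```

Emit:
servo_tool(
  increments=[
    {"slide":[0,-0.004,0],"spin":0},
    {"slide":[0,-0.004,0],"spin":0},
    {"slide":[0,-0.004,0],"spin":0},
    {"slide":[0,-0.004,0],"spin":0},
    {"slide":[0,0,0],"spin":0},
    {"slide":[0,0,0],"spin":0},
  ],
)

```text
clock: 14.2
position: [0.5199, -0.0417, 0.0432]
ee_rot: [-0.0, 0.999, -0.038, 0.0]
contact_force: [-0.5, 0.2, -0.5]
width: 0.0
```

```bash
python3 - <<'E'
from h import *
s=rep()
a=eyes.get_image('wrist');cv2.imwrite('pics/w12.png',a)
cv2.imwrite('pics/w12z.png',cv2.resize(a[120:240,0:160],None,fx=5,fy=5,interpolation=cv2.INTER_CUBIC))
E
```

```text
t 14.2 pos [ 0.5199 -0.0417  0.0432] F [-0.47  0.24 -0.51] yawx deg -4.41 want -4.41 w 0.0
```

View pics/w12z.png

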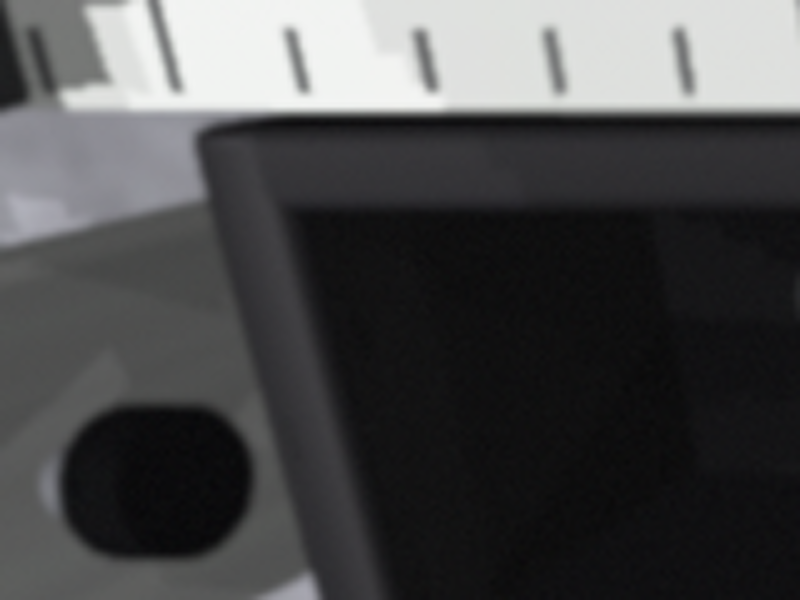

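Only a few mm remain between the nose (zoom x=250) and the rim (about 285). I'll creep in.

Emit:
servo_tool(
  increments=[
    {"slide":[0,-0.001,0],"spin":0},
    {"slide":[0,-0.001,0],"spin":0},
    {"slide":[0,0,0],"spin":0},
    {"slide":[0,0,0],"spin":0},
  ],
)

```text
clock: 14.65
position: [0.52, -0.0402, 0.0432]
ee_rot: [0.0, 0.999, -0.039, 0.0]
contact_force: [-1.0, -1.2, -0.5]
width: 0.0004
```

Emit:
servo_tool(
  increments=[
    {"slide":[0,-0.001,0],"spin":0},
    {"slide":[0,-0.001,0],"spin":0},
    {"slide":[0,0,0],"spin":0},
  ],
)

```text
clock: 14.95
position: [0.5202, -0.038, 0.0432]
ee_rot: [0.0, 0.999, -0.039, 0.0]
contact_force: [-0.1, -0.9, 0.4]
width: -0.0
```

```bash
python3 - <<'E'
from h import *
s=rep()
a=eyes.get_image('wrist');cv2.imwrite('pics/w13.png',a)
cv2.imwrite('pics/w13z.png',cv2.resize(a[120:240,0:160],None,fx=5,fy=5,interpolation=cv2.INTER_CUBIC))
E
```

```text
t 14.95 pos [ 0.5202 -0.038   0.0432] F [-0.07 -0.93  0.36] yawx deg -4.42 want -4.41 w -0.0
```

View pics/w13z.png

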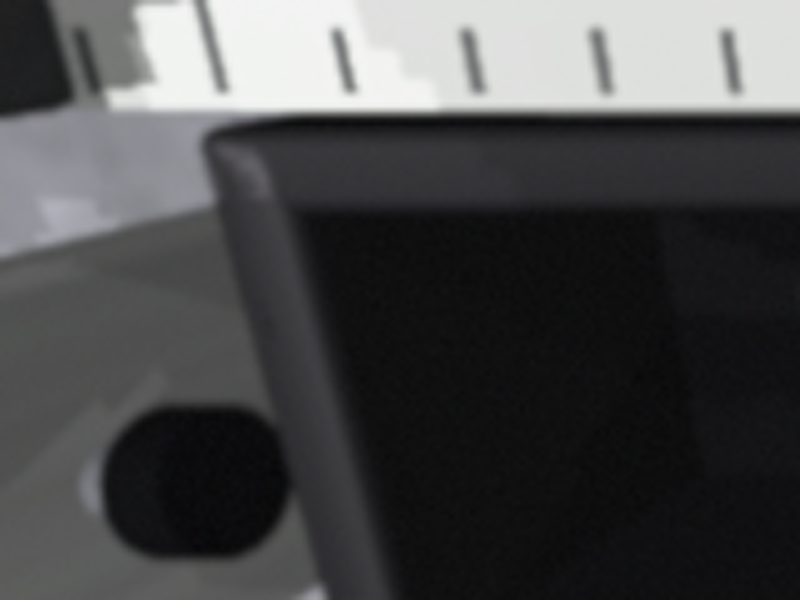

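Emit:
servo_tool(
  increments=[
    {"slide":[0,-0.001,0],"spin":0},
    {"slide":[0,0,0],"spin":0},
    {"slide":[0,0,0],"spin":0},
  ],
)

```text
clock: 15.3
position: [0.5203, -0.037, 0.0432]
ee_rot: [-0.0, 0.999, -0.039, 0.0]
contact_force: [-1.0, -0.9, -0.2]
width: 0.0002
```

Emit:
servo_tool(
  increments=[
    {"slide":[0,-0.001,0],"spin":0},
    {"slide":[0,0,0],"spin":0},
    {"slide":[0,0,0],"spin":0},
  ],
)

```text
clock: 15.6
position: [0.5203, -0.0361, 0.0432]
ee_rot: [0.0, 0.999, -0.039, 0.0]
contact_force: [0.2, -0.7, 0.2]
width: -0.0001
```

Emit:
servo_tool(
  increments=[
    {"slide":[0,-0.0008,0],"spin":0},
    {"slide":[0,0,0],"spin":0},
    {"slide":[0,0,0],"spin":0},
  ],
)

```text
clock: 15.9
position: [0.5204, -0.0353, 0.0432]
ee_rot: [0.0, 0.999, -0.039, 0.0]
contact_force: [-0.0, -0.9, -0.3]
width: -0.0003
```

Emit:
servo_tool(
  increments=[
    {"slide":[0,-0.0008,0],"spin":0},
    {"slide":[0,0,0],"spin":0},
    {"slide":[0,0,0],"spin":0},
  ],
)

```text
clock: 16.2
position: [0.5204, -0.0344, 0.0432]
ee_rot: [0.0, 0.999, -0.039, -0.0]
contact_force: [-0.1, -1.2, -0.3]
width: -0.0002
```

Emit:
servo_tool(
  increments=[
    {"slide":[0,-0.0008,0],"spin":0},
    {"slide":[0,0,0],"spin":0},
    {"slide":[0,0,0],"spin":0},
  ],
)

```text
clock: 16.5
position: [0.5205, -0.0337, 0.0432]
ee_rot: [-0.0, 0.999, -0.039, 0.0]
contact_force: [-0.6, -1.1, 0.1]
width: -0.0
```

```bash
python3 - <<'E'
from h import *
s=rep()
a=eyes.get_image('wrist')
cv2.imwrite('pics/w14z.png',cv2.resize(a[120:240,0:160],None,fx=5,fy=5,interpolation=cv2.INTER_CUBIC))
E
```

```text
t 16.5 pos [ 0.5205 -0.0337  0.0432] F [-0.58 -1.12  0.13] yawx deg -4.42 want -4.41 w -0.0
```

View pics/w14z.png

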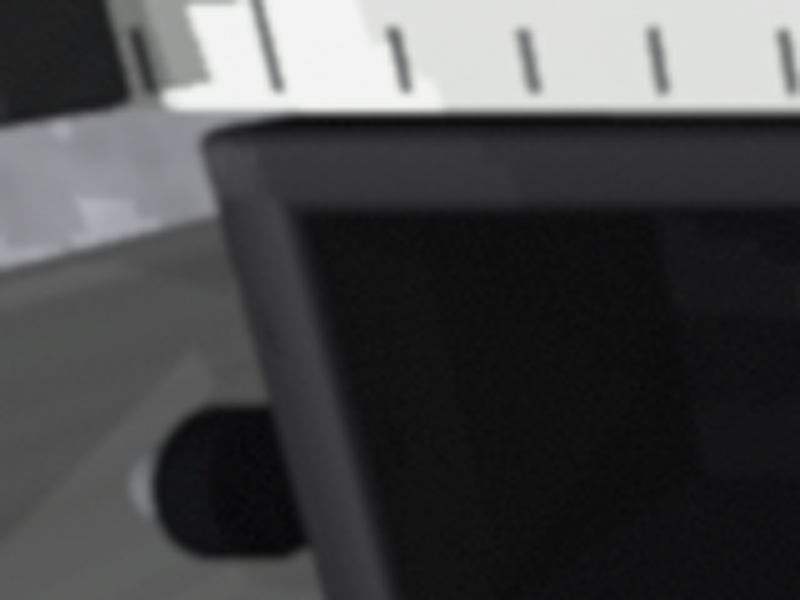

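No contact yet: the force is still ~1 N and the nose is only just going behind the rim's edge.

Emit:
servo_tool(
  increments=[
    {"slide":[0,-0.0008,0],"spin":0},
    {"slide":[0,0,0],"spin":0},
    {"slide":[0,0,0],"spin":0},
  ],
)

```text
clock: 16.85
position: [0.5206, -0.0329, 0.0432]
ee_rot: [0.0, 0.999, -0.039, 0.0]
contact_force: [-0.4, -2.2, 0.0]
width: 0.0002
```

Emit:
servo_tool(
  increments=[
    {"slide":[0,-0.0008,0],"spin":0},
    {"slide":[0,0,0],"spin":0},
    {"slide":[0,0,0],"spin":0},
  ],
)

```text
clock: 17.15
position: [0.5206, -0.0321, 0.0432]
ee_rot: [0.0, 0.999, -0.039, 0.0]
contact_force: [-0.4, -1.4, 0.2]
width: 0.0001
```

Emit:
servo_tool(
  increments=[
    {"slide":[0,-0.0008,0],"spin":0},
    {"slide":[0,0,0],"spin":0},
    {"slide":[0,0,0],"spin":0},
  ],
)

```text
clock: 17.45
position: [0.5207, -0.0313, 0.0432]
ee_rot: [0.0, 0.999, -0.039, 0.0]
contact_force: [-0.4, -1.4, 0.4]
width: -0.0002
```

Emit:
servo_tool(
  increments=[
    {"slide":[0,-0.0008,0],"spin":0},
    {"slide":[0,0,0],"spin":0},
    {"slide":[0,0,0],"spin":0},
  ],
)

```text
clock: 17.75
position: [0.5207, -0.0305, 0.0432]
ee_rot: [0.0, 0.999, -0.039, 0.0]
contact_force: [-0.5, -1.4, 0.2]
width: 0.0001
```

Emit:
servo_tool(
  increments=[
    {"slide":[0,-0.0008,0],"spin":0},
    {"slide":[0,0,0],"spin":0},
    {"slide":[0,0,0],"spin":0},
  ],
)

```text
clock: 18.05
position: [0.5208, -0.0297, 0.0432]
ee_rot: [0.0, 0.999, -0.039, 0.0]
contact_force: [-0.6, -0.7, -0.8]
width: 0.0001
```

```bash
python3 - <<'E'
from h import *
s=rep()
a=eyes.get_image('wrist');cv2.imwrite('pics/w15.png',a)
cv2.imwrite('pics/w15z.png',cv2.resize(a[120:240,0:160],None,fx=5,fy=5,interpolation=cv2.INTER_CUBIC))
b=eyes.get_image('side');cv2.imwrite('pics/s15z.png',cv2.resize(b[190:280,250:370],None,fx=6,fy=6,interpolation=cv2.INTER_CUBIC))
print('expected nose centre px if tip at rim', )
E
```

```text
t 18.05 pos [ 0.5208 -0.0297  0.0432] F [-0.57 -0.66 -0.77] yawx deg -4.43 want -4.41 w 0.0001
expected nose centre px if tip at rim
```

View pics/w15z.png

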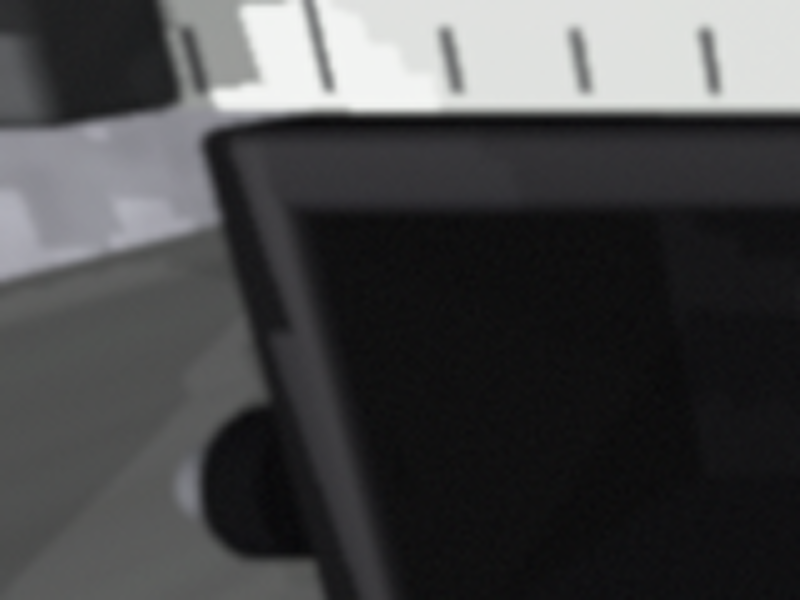

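View pics/s15z.png

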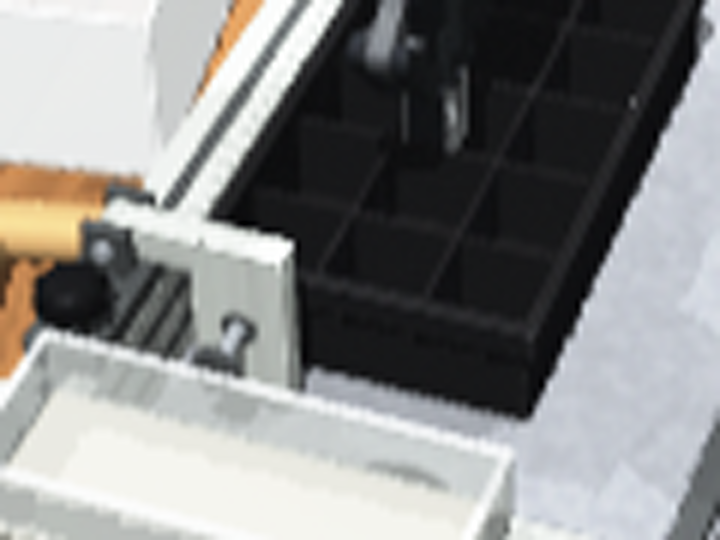

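Emit:
servo_tool(
  increments=[
    {"slide":[0,-0.0008,0],"spin":0},
    {"slide":[0,0,0],"spin":0},
    {"slide":[0,0,0],"spin":0},
  ],
)

```text
clock: 18.45
position: [0.5209, -0.0289, 0.0432]
ee_rot: [0.0, 0.999, -0.039, 0.0]
contact_force: [0.8, -0.6, -0.0]
width: 0.0002
```

Emit:
servo_tool(
  increments=[
    {"slide":[0,-0.0008,0],"spin":0},
    {"slide":[0,0,0],"spin":0},
    {"slide":[0,0,0],"spin":0},
  ],
)

```text
clock: 18.75
position: [0.521, -0.0281, 0.0432]
ee_rot: [0.0, 0.999, -0.039, 0.0]
contact_force: [0.1, -0.9, -0.8]
width: -0.0003
```

Emit:
servo_tool(
  increments=[
    {"slide":[0,-0.0008,0],"spin":0},
    {"slide":[0,0,0],"spin":0},
    {"slide":[0,0,0],"spin":0},
  ],
)

```text
clock: 19.05
position: [0.521, -0.0273, 0.0432]
ee_rot: [0.0, 0.999, -0.039, 0.0]
contact_force: [0.0, -1.3, 1.0]
width: 0.0
```

Emit:
servo_tool(
  increments=[
    {"slide":[0,-0.0008,0],"spin":0},
    {"slide":[0,0,0],"spin":0},
    {"slide":[0,0,0],"spin":0},
  ],
)

```text
clock: 19.35
position: [0.521, -0.0267, 0.0432]
ee_rot: [0.0, 0.999, -0.039, 0.0]
contact_force: [-0.4, -1.8, 0.3]
width: 0.0
```

Emit:
servo_tool(
  increments=[
    {"slide":[0,-0.0008,0],"spin":0},
    {"slide":[0,0,0],"spin":0},
    {"slide":[0,0,0],"spin":0},
  ],
)

```text
clock: 19.65
position: [0.5211, -0.0265, 0.0432]
ee_rot: [0.001, 0.999, -0.038, -0.0]
contact_force: [-0.4, -5.5, 0.8]
width: 0.0
```

Emit:
servo_tool(
  increments=[
    {"slide":[0,-0.0008,0],"spin":0},
    {"slide":[0,0,0],"spin":0},
    {"slide":[0,0,0],"spin":0},
  ],
)

```text
clock: 19.95
position: [0.521, -0.0263, 0.0432]
ee_rot: [0.001, 0.999, -0.038, -0.0]
contact_force: [-0.3, -7.4, -0.4]
width: 0.0001
```

```bash
python3 - <<'E'
from h import *
s=rep()
a=eyes.get_image('wrist');cv2.imwrite('pics/w16.png',a)
cv2.imwrite('pics/w16z.png',cv2.resize(a[120:240,0:160],None,fx=5,fy=5,interpolation=cv2.INTER_CUBIC))
E
```

```text
t 19.95 pos [ 0.521  -0.0263  0.0432] F [-0.27 -7.42 -0.39] yawx deg -4.36 want -4.41 w 0.0001
```

View pics/w16z.png

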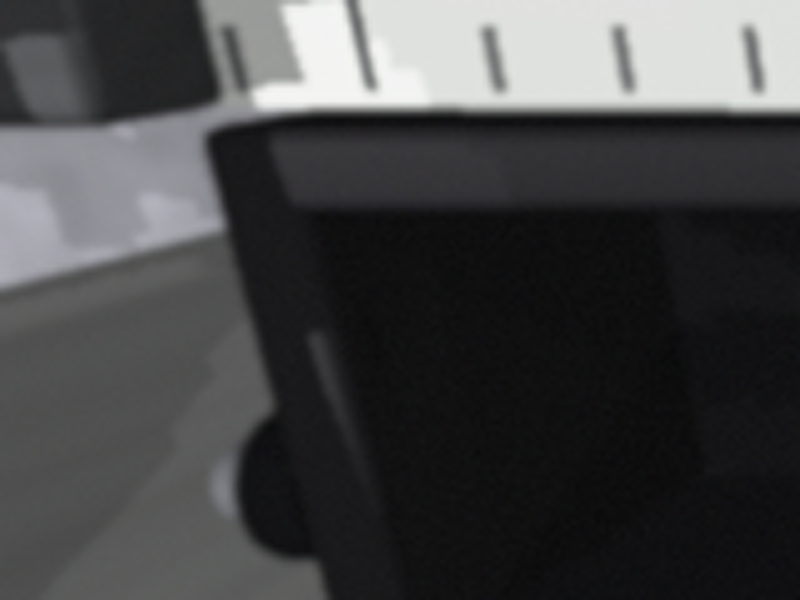

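The nose is in contact: motion has stalled and the force is 7.4 N, below the 12 N slip limit. I ease y off and re-press lightly to the fence.

Emit:
servo_tool(
  increments=[
    {"slide":[0,0.0015,0],"spin":0},
    {"slide":[0.001,0,0],"spin":0},
    {"slide":[0,0,0],"spin":0},
    {"slide":[0,0,0],"spin":0},
  ],
)

```text
clock: 20.4
position: [0.5211, -0.0265, 0.0431]
ee_rot: [0.0, 0.999, -0.038, -0.001]
contact_force: [-3.7, -4.1, 1.6]
width: -0.0001
```

Emit:
servo_tool(
  increments=[
    {"slide":[0.001,0,0],"spin":0},
    {"slide":[0,0,0],"spin":0},
    {"slide":[0,0,0],"spin":0},
  ],
)

```text
clock: 20.7
position: [0.5211, -0.0266, 0.043]
ee_rot: [0.0, 0.999, -0.038, -0.002]
contact_force: [-4.7, -4.1, 3.5]
width: -0.0001
```

Flush on both sides; x and y have both stalled under ~4 N. I'll back off within the cell and lift out.

Emit:
servo_tool(
  increments=[
    {"slide":[-0.002,0.001,0],"spin":0},
    {"slide":[-0.002,0.002,0],"spin":0},
    {"slide":[-0.003,0.003,0],"spin":0},
    {"slide":[-0.003,0.002,0],"spin":0},
    {"slide":[0,0,0],"spin":0},
    {"slide":[0,0,0],"spin":0},
  ],
)

```text
clock: 21.3
position: [0.5126, -0.0338, 0.0432]
ee_rot: [-0.0, 0.999, -0.039, 0.0]
contact_force: [0.2, 0.2, -0.6]
width: 0.0002
```

Emit:
servo_tool(
  increments=[
    {"slide":[0,0,-0.01],"spin":0},
    {"slide":[0,0,-0.02],"spin":0},
    {"slide":[0,0,-0.03],"spin":0},
    {"slide":[0,0,-0.04],"spin":0},
    {"slide":[0,0,-0.045],"spin":0},
    {"slide":[0,0,-0.045],"spin":0},
    {"slide":[0,0,0],"spin":0},
    {"slide":[0,0,0],"spin":0},
  ],
)

```text
clock: 22.1
position: [0.5131, -0.0338, 0.235]
ee_rot: [0.0, 0.999, -0.039, 0.002]
contact_force: [-0.2, 0.5, -1.1]
width: -0.0002
```

```bash
python3 - <<'E'
from h import *
s=rep()
a=eyes.get_image('wrist');cv2.imwrite('pics/w17.png',a)
cv2.imwrite('pics/side17.png',eyes.get_image('side'))
E
```

```text
t 22.1 pos [ 0.5131 -0.0338  0.235 ] F [-0.17  0.53 -1.06] yawx deg -4.42 want -4.41 w -0.0002
```

View pics/w17.png

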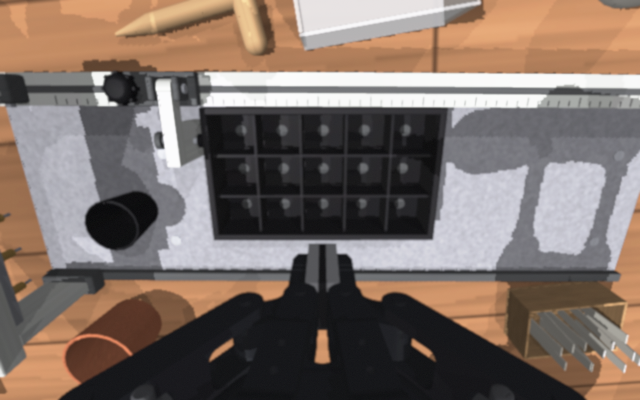

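View pics/side17.png

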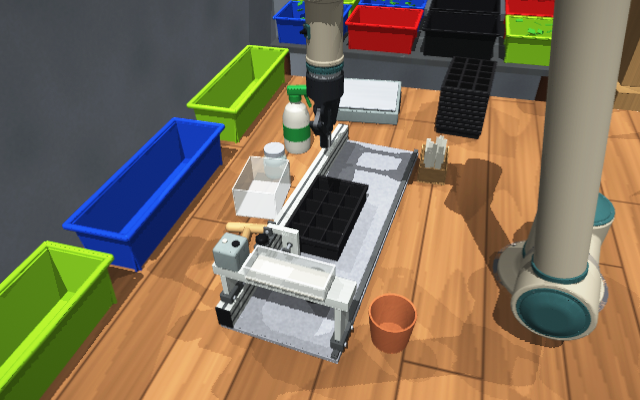

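The tray sits along the fence against the nose at about (200,140). I'll move the camera over the contact for a straight-down check.

Emit:
servo_tool(
  increments=[
    {"slide":[0,-0.03,0],"spin":0},
    {"slide":[0,-0.04,0],"spin":0},
    {"slide":[0,-0.04,0],"spin":0},
    {"slide":[0,0,0],"spin":0},
    {"slide":[0,0,0],"spin":0},
  ],
)

```text
clock: 22.7
position: [0.52, 0.0765, 0.2315]
ee_rot: [0.0, 0.999, -0.038, -0.002]
contact_force: [1.0, -0.3, 0.5]
width: -0.0002
```

```bash
python3 - <<'E'
from h import *
s=rep()
a=eyes.get_image('wrist');cv2.imwrite('pics/w18.png',a)
cv2.imwrite('pics/w18z.png',cv2.resize(a[70:190,270:430],None,fx=5,fy=5,interpolation=cv2.INTER_CUBIC))
import pickle;pickle.dump(dict(s),open('s18.pkl','wb'))
E
```

```text
t 22.7 pos [0.52   0.0765 0.2315] F [ 0.99 -0.35  0.49] yawx deg -4.3 want -4.41 w -0.0002
```

View pics/w18.png

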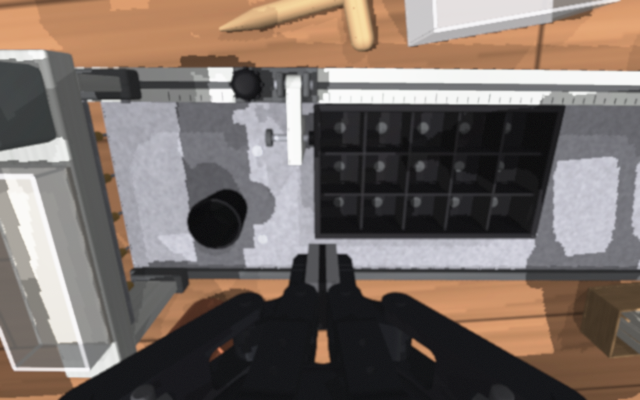

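View pics/w18z.png

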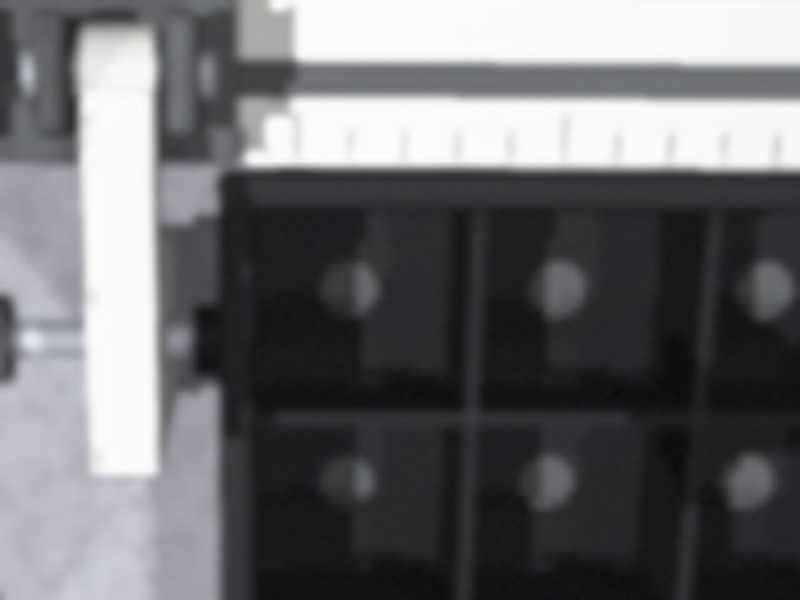

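The straight-down zoom shows the nose (195–222, 340) meeting the rim with no gap, and the rim against the fence at row ~170. One numeric parallel check, then hand in.

```bash
python3 - <<'E'
from h import *
import pickle; s=pickle.load(open('s18.pkl','rb'))
e=[onz('wrist',*p,.062,s) for p in ((316,105),(563,106),(533,237),(314,238))]
for x in e: print(x.round(4))
def sl(a,b): d=a-b; return d[0]/d[1]
print('rim slopes',sl(e[0],e[1]),sl(e[3],e[2]),'fence ~.077')
f=[onz('wrist',*p,.062,s) for p in ((330,103),(630,104.5))]; print('fence',f,sl(*f))
k0=onz('wrist',122,88,.096,pickle.load(open('s5.pkl','rb'))) # unused knob rough
g0=cv2.imread('pics/side5.png');g1=cv2.imread('pics/side17.png')
d=cv2.absdiff(g0,g1)[215:290,215:290].max(2);print('stop/knob area diff in side view px>40:',(d>40).sum())
manip.sign_off()
E
```

```text
[0.588 0.077 0.062]
[ 0.5699 -0.1568  0.062 ]
[ 0.4338 -0.146   0.062 ]
[0.4507 0.0903 0.062 ]
rim slopes 0.07750278033871447 0.07172413415589475 fence ~.077
fence [array([0.58881431, 0.0637272 , 0.062     ]), array([ 0.56669945, -0.22094559,  0.062     ])] 0.07768518858881253
stop/knob area diff in side view px>40: 18
the job is handed in; nothing more can be done
```

I flipped the stop down and slid the tray flush to the fence and up against the nose of its screw, then handed the job in at about 23 s. No verdict is reported, so what follows rests on my own checks.

- **Stop:** I pushed the flag over from behind with closed fingers. It stopped firmly on its rest; at 15 N of downward force it did not move further. The tray was still about 145 mm from the nose at that point.
- **Tray:** I moved it with the fingers inside the middle cell, first to the fence and then along it to the nose. The highest reading at the nose was 7.4 N, against a slip limit of about 12 N.
- **Last checks:** From above, I could see no gap at the nose. The rim and fence directions matched within 0.001 rad along the fence side.
    - The tray's near edge came out about 0.006 rad off, which is within my pixel accuracy and under the 0.02 rad limit.
    - A comparison of side views showed almost no change around the stop. I judged the other things only by eye, and they looked unmoved.
- **Robot:** It is clear of everything, with the tool above the bench.

One disagreement: the nose sat several millimetres further along than a slanted camera view had suggested. I relied on the force reading for the contact rather than that view.

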